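# Open the square paste jar in its bench nest

### The job

Set the square jar of assembly paste fully down into the square pocket of the metal nest block bolted to the bench, so that the block keeps it from turning; then unscrew its tight dark cap anticlockwise until the threads let go. Lift the cap just clear and finish while still holding it in the gripper, level, about 3 cm straight above the open mouth, with the jar left fully home in the nest. Leave everything else on the bench where it is.

Things in the scene. Friction and masses are not known exactly. Their poses are not given: they have to be found in the camera images.
- jar: Loose white plastic paste jar, 0.3 to 0.6 kg. Square body 60 x 60 mm, upright sides up to 60 mm (lowest 4 mm stepped in to 55 mm square), then a round neck 43 mm across. Origin: centre of its underside, z up, x and y square to its sides, so it fits the nest in any of four quarter turns; origin 7 mm above the table when seated. Place and yaw vary; jar and nest stand on opposite sides, either way round.
- jar_mouth (a point): Centre of the rim of the jar's neck, 106 mm above the jar's underside. Three short thread ramps stand on the neck. A spring-loaded grey sealing plate in the mouth presses the closed cap up with about 12 N; with the cap off it stands 9 mm above the rim.
- cap: Dark grey plastic cap of the square jar, 62 to 63 mm across, 30 mm tall, 50 g. Origin: centre of its skirt's lower edge, z up. Screwed tight, its origin is 84 mm above the jar's, its axes are parallel to the jar's, and there are 10 mm or more free under the skirt for fingertips. The jar can be carried by it. On a jar that is free to turn, jar and cap turn together.
- cap_top (a point): Centre of the cap's top, 30 mm above its origin; a straight rib 44 mm long, 2.5 mm high, crosses it along the cap's x. Unscrewing: anticlockwise from above, against roughly 0.2 to 0.4 N m; it rises about 2.5 mm, its three lugs come free after about 80 degrees and the seal pushes it some 3 mm further if not held; a stop blocks it at about 98 degrees. Between the two it lifts straight off.
- nest: Bare aluminium block 94 x 94 mm, 32 mm high, bolted to the bench, with a square pocket in its top: 64 mm wide, 25 mm deep, edge chamfered 3 mm, floor 7 mm above the table. Origin: centre of its underside, z up; x and y parallel to the pocket's sides. Place and yaw vary.
- tin: Bystander: a smaller round white jar with a dark lid, 54 mm across, 75 mm tall. Origin: centre of its underside.
- bearing: Bystander: steel bearing ring, 60 mm across, 16 mm high, lying flat. Origin: centre of its underside.
- spindle: Bystander: steel axle stub 120 mm long, up to 26 mm across, lying along its own x. Origin: under its middle, on the table.
- wrench: Bystander: steel open wrench lying flat along its own x. Origin: on the table under its middle.
- bolt: Bystander: dark steel bolt standing on its 32 mm head, 50 mm tall. Origin: centre of its underside.
- crank: Bystander: aluminium bicycle crank arm 180 mm long along its own x, 18 mm high, lying flat. Origin: under its middle.
- clevis: Bystander: dark steel fork-shaped clevis with a cross pin, 50 x 64 mm, 54 mm tall. Origin: centre of its underside.
Things that resemble listed ones, but are neither listed nor needed, are in the scene too. Of the things that look like the cap, the middle-sized one is meant.

How it is judged:
By the outcome, as a careful person would: the job done as asked, in the order asked, and still so for the second after the job is handed in, while the arm keeps its last pose, push and grip.
It also fails if it takes over 48 s, if anything falls off the work surface, if the arm or the gripper's body presses on something with over 40 N, if the wrist force passes 120 N, or if a joint passes its speed limit or range.

### The arm

A 7-joint arm with a two-finger parallel gripper is mounted at the origin on the work surface. World frame = base frame: x ahead of the robot, y to its left, z up, the work surface at z = 0. Lengths are in m, angles in rad, forces in N, time in s.
With the tool pointing down it reaches from about 0.35 to 0.9 m from the base axis. Payload 8.1 kg.
Tool frame: the origin (TCP) lies midway between the tips of the shut fingers; the grasp point (between the pads) lies 19 mm behind it; x points along the fingers, z is the direction in which the jaws open and shut, and the axes are right-handed (so a half turn about x gives the same grasp; the last joint's range is limited). The gripper opens to 85 mm and grips with 20 to 120 N. Pads are 22 mm wide; open, the fingers measure 114 mm over their backs; the gripper's body (76 mm by 85 mm) begins 54 mm behind the grasp point. The pads swing forward as they close: fully open they stand 13 mm farther back than shut.
Start: joints at [1.198, 0.434, 0.025, 1.573, -0.012, 1.134, -0.075], TCP at [0.167, -0.602, 0.208] pointing down, gripper open.
Joint ranges: [-2.62, 2.62], [-0.44, 2.09], [-1.27, 1.32], [0.08, 2.57], [-1.32, 4.46], [0.12, 2], [-2.74, 2.74]. Speed limits (rad/s): [2.22, 2.22, 3.01, 3.01, 3.14, 3.14, 3.14].

### API

Orientations are given as a rotation vector (axis times angle).
In Python, from workcell import * gives the robot as it stands.
- The arm moves only by the tool step_arm, never from a script. Its argument "series" is a list of rows, each an object of numbers: "x", "y", "z": the shift along the tool's x, y, z in mm; "wx", "wy", "wz": the turn, a rotation vector about the tool's x, y, z in rad; "gripper": the closure, from -1 (fully open) to 1 (shut), so that 0 is half open. In form: [{"x": .., "y": .., "z": .., "wx": .., "wy": .., "wz": .., "gripper": ..}, ...]. A call has 1 to 12 rows; each row is the pose to reach, as a shift and turn from the pose measured when the call began, along the tool's axes at that moment; what a row does not reach only later rows make up. A row lasts 1/12 s, in which the tool goes at most 41.7 mm and 7.16 degrees, less where a joint would pass 70% of its speed; a pose out of reach is approached as far as the arm can. A call with a gripper value outside its range is refused whole. The fingers move at their own pace and stop on an object; "newtons" is the grip in N (left out, the last holds). Time passes only in rows, so rows that repeat a pose let the fingers close. It gives the time, the measured TCP pose, the force and the opening at its end, in the units of the state.
- get_obs(): the state, without advancing time (a new reading comes with each control period).
- get_image(name): name is "scene" or "side" or "wrist"; returns a dict with "color" (384x512x3 uint8, red, green, blue), "fx", "fy", "cx", "cy" (pixels), "R" (3x3) and "t" (3): a world point X has camera coordinates R X + t. Camera axes: x right, y down, z forward; pixel columns grow to the right and rows downward; lengths in m; the calibration is good to about 2 mm. A picture is of the moment at which its call begins. There is no depth.
- sign_off(): hands the job in, once; it reports no verdict.
The state is a dict: "time_s": time; "q": joint angles; "dq": joint speeds; "effort": joint torques, N m; "eef_pos": TCP position; "orientation": TCP orientation; "wrist_force": force on the tool from outside, world axes, zero at the start; "ft_torque": the same for the moment, N m; "opening": opening from 0.0 (shut) to 1.0 (fully open).
Only numpy, scipy, OpenCV 4.12 (cv2) and the standard library are available. Lean on these libraries where they do the work, as an engineer would, in place of code of your own. Each camera call takes 0.05 s, during which the arm holds its last target.

## Working session

There is one attempt and no reset: what is moved stays moved. The work goes in short steps, Python scripts to look and compute and a tool call to move; the robot and the scene stay as the last step left them, time stands still between calls to the robot, and variables do not carry over. Pictures are saved under pics/ and viewed, and the job is handed in when it is done.

Besides the shell and the picture viewer there is one more tool, called after "Request:" as name(argument=value, ...), one argument or row to a line, values as JSON. step_arm: Moves the arm, as the interface text tells. Its arguments: {"type":"object","properties":{"series":{"type":"array"},"newtons":{"type":"number"}},"required":["series"]}

```bash
ls; mkdir -p pics; python3 - <<'E'
from workcell import *
import cv2
o=get_obs(); print(o)
for n in ["scene","side","wrist"]:
    d=get_image(n); cv2.imwrite(f"pics/{n}0.png",d["color"][:,:,::-1])
    print(n,d["fx"],d["fy"],d["cx"],d["cy"],d["R"],d["t"])
E
```

```text
pics
{'time_s': 0.0, 'q': array([ 1.19841756,  0.43522932,  0.02498847,  1.57412062, -0.01161987,
        1.13401241, -0.07508992]), 'dq': array([ 0.00015505, -0.00059278, -0.00086727,  0.00037606,  0.00172567,
        0.00019154,  0.0014872 ]), 'effort': array([-1.88430899e-04, -6.70461416e+01,  1.02519169e+00, -3.16205049e+01,
        1.58933928e-02,  1.24866041e-02,  4.88707144e-05]), 'eef_pos': array([ 0.1663624 , -0.60186908,  0.20701315]), 'orientation': array([ 1.00919231,  1.32619956, -1.00773957]), 'wrist_force': array([ 0.4311827 ,  1.20183085, -0.36694313]), 'ft_torque': array([-0.0088447 ,  0.03012181, -0.01944933]), 'opening': 1.0011925361056202}
scene 458.8573038367555 458.8573038367555 249.6193469560886 189.99133384868065 [[-3.46946620e-01  9.37884763e-01 -4.62363547e-04]
 [ 7.63198712e-01  2.82039354e-01 -5.81361788e-01]
 [-5.45119958e-01 -2.02054382e-01 -8.13645044e-01]] [ 0.20047442 -0.37543227  1.66560132]
side 429.0978701069637 429.0978701069637 247.44372149463055 187.91460694080993 [[ 0.98481514 -0.17317486 -0.01223113]
 [-0.09709057 -0.49099107 -0.86573737]
 [ 0.14391857  0.8537788  -0.50034908]] [-0.55681481  0.13828809  1.19893023]
wrist 337.2803622060855 337.2803622060855 249.45223147096857 185.75222960664735 [[ 2.66564843e-01 -9.63816820e-01 -5.68123847e-04]
 [-9.21143553e-01 -2.54935973e-01  2.94112570e-01]
 [-2.83615477e-01 -7.78767475e-02 -9.55770618e-01]] [-0.6238894  -0.03816397  0.37778619]
```

View pics/scene0.png

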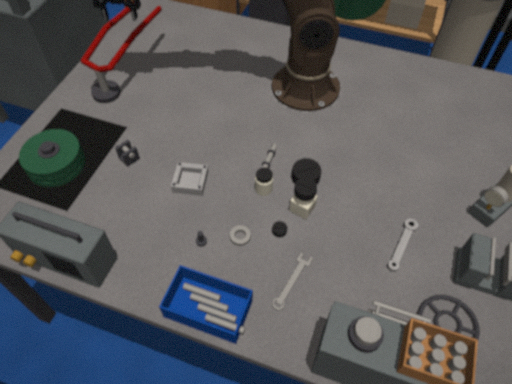

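View pics/side0.png

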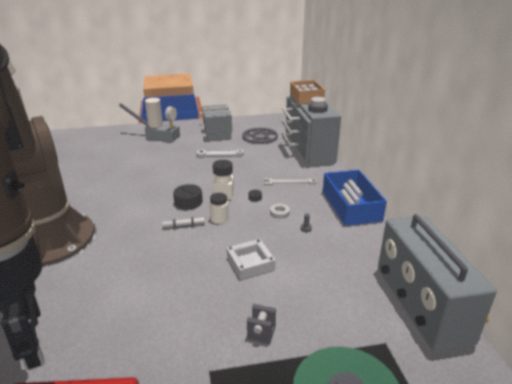

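View pics/wrist0.png

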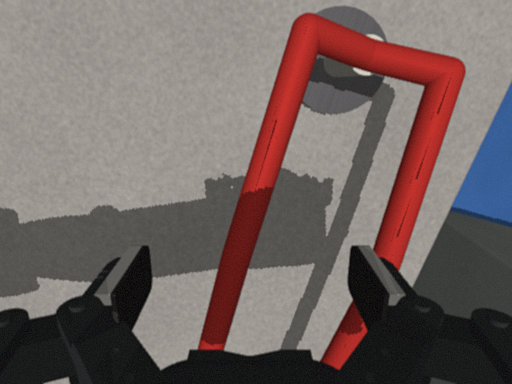

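```bash
cat > h.py <<'E'
import numpy as np, cv2
from scipy.spatial.transform import Rotation as Rot
def ray(d,u,v):
    R=np.array(d["R"]);t=np.array(d["t"])
    return -R.T@t, R.T@np.array([(u-d["cx"])/d["fx"],(v-d["cy"])/d["fy"],1.])
def onz(d,u,v,z):
    c,r=ray(d,u,v); return c+r*(z-c[2])/r[2]
def proj(d,X):
    p=np.array(d["R"])@np.array(X)+np.array(d["t"]); return np.array([d["fx"]*p[0]/p[2]+d["cx"],d["fy"]*p[1]/p[2]+d["cy"]])
def tri(obs):
    A=np.zeros((3,3));b=np.zeros(3);L=[]
    for d,u,v in obs:
        c,r=ray(d,u,v);r=r/np.linalg.norm(r);P=np.eye(3)-np.outer(r,r);A+=P;b+=P@c;L.append((c,r,P))
    X=np.linalg.solve(A,b); return X,[float(np.linalg.norm(P@(X-c))) for c,r,P in L]
E
python3 - <<'E'
from workcell import *
from h import *
s=get_image("scene");d=get_image("side");w=get_image("wrist")
a=cv2.resize(s["color"][140:260,160:330],None,fx=4.5,fy=4.5,interpolation=cv2.INTER_CUBIC)
b=cv2.resize(d["color"][140:290,150:330],None,fx=4,fy=4,interpolation=cv2.INTER_CUBIC)
c=cv2.resize(s["color"][0:110,70:180],None,fx=5,fy=5,interpolation=cv2.INTER_CUBIC)
for n,i in zip("abc",(a,b,c)): cv2.imwrite(f"pics/z{n}0.png",i[:,:,::-1]);print(i.shape)
o=get_obs();print(Rot.from_rotvec(o["orientation"]).as_matrix().round(3))
for n,i in (("tin lid",(264,175)),):print(n,onz(s,*i,.075))
print("red corner near base?",tri([(s,88,60),(w,305,25)]), tri([(s,113,68),(w,455,70)]))
print("jar cap",tri([(s,306,188),(d,222,167)]),"nest",tri([(s,190,178),(d,251,257)]))
for X in ((.166,-.602,.207),):print(proj(s,X),proj(d,X))
E
```

```text
(540, 765, 3)
(600, 720, 3)
(550, 550, 3)
[[-0.     0.964  0.266]
 [ 0.     0.266 -0.964]
 [-1.    -0.    -0.   ]]
tin lid [0.48764922 0.01133758 0.075     ]
red corner near base? (array([ 0.29545302, -0.62995385,  0.16652686]), [0.03235343518769056, 0.03235343518769064]) (array([ 0.26725856, -0.65714247,  0.13236587]), [0.05028240094433056, 0.05028240094433067])
jar cap (array([0.50936901, 0.14132426, 0.09902185]), [0.0014501609105917878, 0.001450160910591723]) nest (array([ 0.53642411, -0.21056064,  0.01749571]), [0.0014549263553478404, 0.0014549263553478406])
[122.97361061  28.20306652] [ 40.70773987 357.02328924]
```

View pics/za0.png

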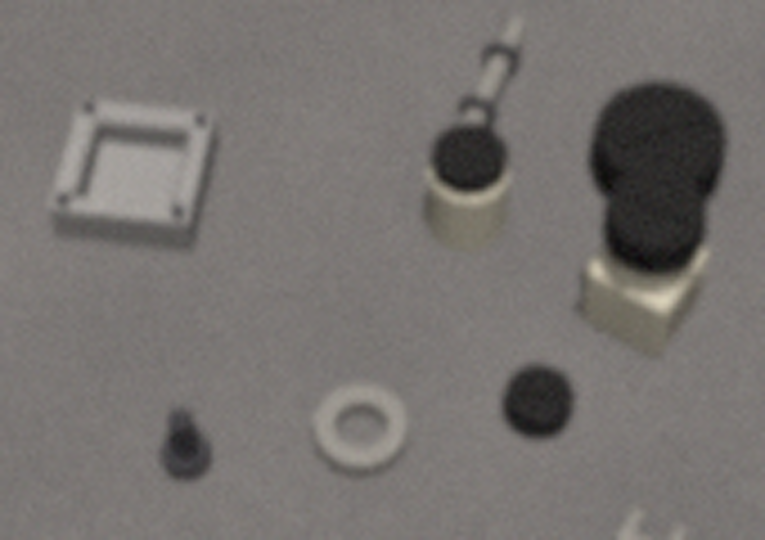

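View pics/zb0.png

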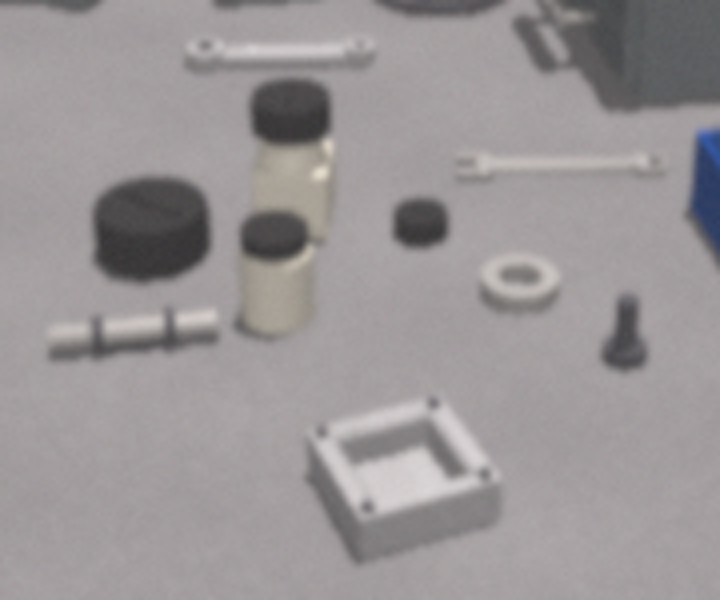

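View pics/zc0.png

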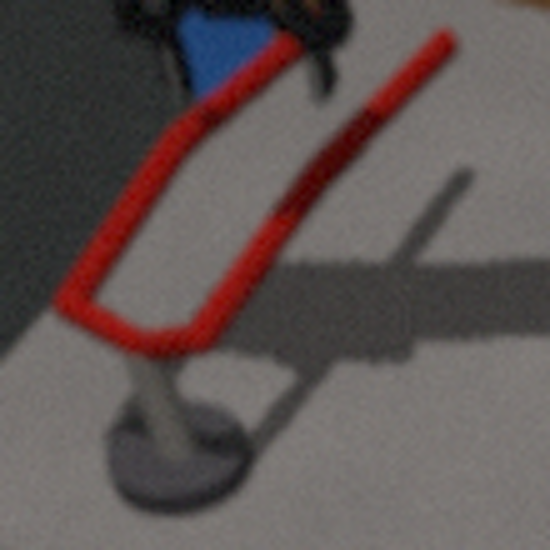

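```bash
python3 - <<'E'
from workcell import *
from h import *
s=get_image("scene");d=get_image("side");w=get_image("wrist")
print(tri([(s,84,60),(w,455,68)]), tri([(s,111,67),(w,307,22)]))
print("tube at wrist bottom",[ (z,onz(w,330,360,z).round(3),onz(w,212,345,z).round(3)) for z in (.1,.15,.2,.25)])
R=np.array(w["R"]);print("wrist cam",-R.T@w["t"])
hsv=cv2.cvtColor(d["color"],cv2.COLOR_RGB2HSV)
E
```

```text
(array([ 0.28196866, -0.70721747,  0.13609572]), [0.0033624505501937334, 0.0033624505501938617]) (array([ 0.28180679, -0.6047442 ,  0.13404529]), [0.003652861142853948, 0.0036528611428539204])
tube at wrist bottom [(0.1, array([ 0.003, -0.731,  0.1  ]), array([-0.011, -0.613,  0.1  ])), (0.15, array([ 0.046, -0.704,  0.15 ]), array([ 0.035, -0.607,  0.15 ])), (0.2, array([ 0.089, -0.676,  0.2  ]), array([ 0.08 , -0.601,  0.2  ])), (0.25, array([ 0.132, -0.649,  0.25 ]), array([ 0.126, -0.596,  0.25 ]))]
wrist cam [ 0.23836345 -0.58183349  0.3725489 ]
```

```bash
python3 - <<'E'
from workcell import *
from h import *
s=get_image("scene");d=get_image("side")
f=lambda x,y:(160+x/4.5,140+y/4.5)
g=lambda x,y:(150+x/4,140+y/4)
A=[onz(s,*f(*p),.06) for p in ((595,262),(668,312),(708,245))]
print(np.round(A,3)); 
for i in (0,1):
    v=A[i+1]-A[i];print(np.linalg.norm(v),np.degrees(np.arctan2(v[1],v[0])))
N=[onz(s,*f(*p),.032) for p in ((75,100),(215,112),(192,228),(53,212))]
print(np.round(N,3),np.mean(N,0))
N2=[onz(d,*g(*p),.032) for p in ((306,436),(440,397),(500,484),(365,528))]
print(np.round(N2,3),np.mean(N2,0))
for M in(N,N2):
  for i in range(4):
    v=M[(i+1)%4]-M[i];print(np.linalg.norm(v).round(3),np.degrees(np.arctan2(v[1],v[0])).round(1))
print("lids big",onz(s,*f(658,130),.03), onz(d,*g(150,205),.03),"small",onz(s,*f(538,395),.015))
print("cap",onz(s,*f(652,225),.11),onz(d,*g(290,98),.114))
E
```

```text
[[0.527 0.111 0.06 ]
 [0.548 0.165 0.06 ]
 [0.49  0.174 0.06 ]]
0.05752377564946056 69.25926954215952
0.05869077962963605 170.402722450034
[[ 0.503 -0.268  0.032]
 [ 0.479 -0.174  0.032]
 [ 0.574 -0.149  0.032]
 [ 0.594 -0.241  0.032]] [ 0.53757409 -0.20809756  0.032     ]
[[ 0.479 -0.186  0.032]
 [ 0.571 -0.162  0.032]
 [ 0.589 -0.255  0.032]
 [ 0.502 -0.28   0.032]] [ 0.53517363 -0.22088043  0.032     ]
0.097 104.1
0.098 14.5
0.094 -77.7
0.095 -163.2
0.095 14.7
0.095 -78.7
0.091 -164.6
0.096 103.8
lids big [0.38762686 0.11467573 0.03      ] [0.39678773 0.12890182 0.03      ] small [0.60647128 0.10119791 0.015     ]
cap [0.52327665 0.14197251 0.11      ] [0.5109677  0.12670085 0.114     ]
```

Request:
step_arm(
  series=[
    {"x": -30, "gripper": -1},
    {"x": -65, "gripper": -1},
    {"x": -90, "gripper": -1},
    {"x": -100, "y": 20, "z": -23, "gripper": -1},
    {"x": -100, "y": 44, "z": -52, "gripper": -1},
    {"x": -100, "y": 70, "z": -82, "gripper": -1},
    {"x": -100, "y": 96, "z": -113, "gripper": -1},
    {"x": -100, "y": 122, "z": -143, "gripper": -1},
    {"x": -100, "y": 148, "z": -174, "gripper": -1},
    {"x": -100, "y": 174, "z": -204, "gripper": -1},
    {"x": -100, "y": 200, "z": -235, "gripper": -1},
    {"x": -100, "y": 226, "z": -265, "gripper": -1},
  ],
)

```text
schema error: expected keys x, y, z, wx, wy, wz, gripper
```

Request:
step_arm(
  series=[
    {"x": -30, "y": 0, "z": 0, "wx": 0, "wy": 0, "wz": 0, "gripper": -1},
    {"x": -65, "y": 0, "z": 0, "wx": 0, "wy": 0, "wz": 0, "gripper": -1},
    {"x": -90, "y": 0, "z": 0, "wx": 0, "wy": 0, "wz": 0, "gripper": -1},
    {"x": -100, "y": 20, "z": -23, "wx": 0, "wy": 0, "wz": 0, "gripper": -1},
    {"x": -100, "y": 44, "z": -52, "wx": 0, "wy": 0, "wz": 0, "gripper": -1},
    {"x": -100, "y": 70, "z": -82, "wx": 0, "wy": 0, "wz": 0, "gripper": -1},
    {"x": -100, "y": 96, "z": -113, "wx": 0, "wy": 0, "wz": 0, "gripper": -1},
    {"x": -100, "y": 122, "z": -143, "wx": 0, "wy": 0, "wz": 0, "gripper": -1},
    {"x": -100, "y": 148, "z": -174, "wx": 0, "wy": 0, "wz": 0, "gripper": -1},
    {"x": -100, "y": 174, "z": -204, "wx": 0, "wy": 0, "wz": 0, "gripper": -1},
    {"x": -100, "y": 200, "z": -235, "wx": 0, "wy": 0, "wz": 0, "gripper": -1},
    {"x": -100, "y": 226, "z": -265, "wx": 0, "wy": 0, "wz": 0, "gripper": -1},
  ],
)

```text
time_s: 1.55
eef_pos: [0.3141, -0.2848, 0.3081]
orientation: [1.008, 1.324, -1.008]
wrist_force: [1.1, 0.1, 0.2]
opening: 1.0
```

Request:
step_arm(
  series=[
    {"x": 0, "y": 30, "z": -10, "wx": 0, "wy": 0, "wz": 0, "gripper": -1},
    {"x": 0, "y": 65, "z": -20, "wx": 0, "wy": 0, "wz": 0, "gripper": -1},
    {"x": 0, "y": 100, "z": -23, "wx": 0, "wy": 0, "wz": 0, "gripper": -1},
    {"x": 0, "y": 135, "z": -23, "wx": 0, "wy": 0, "wz": 0, "gripper": -1},
    {"x": 0, "y": 170, "z": -23, "wx": 0, "wy": 0, "wz": 0, "gripper": -1},
    {"x": 0, "y": 200, "z": -23, "wx": 0, "wy": 0, "wz": 0, "gripper": -1},
    {"x": 0, "y": 200, "z": -23, "wx": 0, "wy": 0, "wz": 0, "gripper": -1},
    {"x": 0, "y": 200, "z": -23, "wx": 0, "wy": 0, "wz": 0, "gripper": -1},
  ],
)

```text
time_s: 2.22
eef_pos: [0.5019, -0.2083, 0.3075]
orientation: [1.006, 1.326, -1.006]
wrist_force: [-0.7, -0.4, -0.8]
opening: 0.999
```

```bash
python3 - <<'E'
from workcell import *
import cv2,pickle
o=get_obs(); print(o["eef_pos"],o["q"].round(2),o["orientation"])
d=get_image("wrist"); pickle.dump((o,d),open("nest1.pkl","wb")); cv2.imwrite("pics/nest1.png",d["color"][:,:,::-1])
E
```

```text
[ 0.5018611  -0.20827117  0.30751752] [ 0.55  0.26 -0.33  1.59  0.09  1.3  -1.09] [ 1.00648805  1.32600906 -1.00629561]
```

View pics/nest1.png

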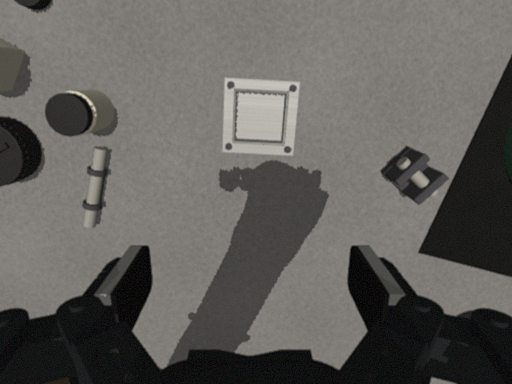

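The wrist view shows the nest at about (260,117), nearly square to the image. The tin is at (70,113), and the large lid (a lookalike) and the jar are at the left edge.

```bash
python3 - <<'E'
from h import *
import pickle
o,d=pickle.load(open("nest1.pkl","rb"))
g=cv2.cvtColor(d["color"],cv2.COLOR_RGB2GRAY)
print(g[117,200:320:4])
m=((g>165)).astype(np.uint8); m[:, :190]=0;m[:,340:]=0;m[190:]=0;m[:50]=0
m=cv2.morphologyEx(m,cv2.MORPH_CLOSE,np.ones((9,9)))
m=cv2.morphologyEx(m,cv2.MORPH_OPEN,np.ones((5,5)))
c=max(cv2.findContours(m,0,2)[0],key=cv2.contourArea)
r=cv2.minAreaRect(c);print(r);b=cv2.boxPoints(r)
P=np.array([onz(d,*p,.032) for p in b]);print(P.round(4),P.mean(0))
for i in range(4):
    v=P[(i+1)%4]-P[i];print(np.linalg.norm(v).round(4),np.degrees(np.arctan2(v[1],v[0])).round(1))
z=cv2.resize(d["color"][65:170,205:315],None,fx=5,fy=5,interpolation=cv2.INTER_CUBIC)
cv2.polylines(z,[((b+.5-[205,65])*5).astype(int)],True,(255,0,0),1)
cv2.imwrite("pics/nest1z.png",z[:,:,::-1])
E
```

```text
[123 128 123 130 123 125 187 188 180 105 180 181 176 182 180 181 182 185
 185 182 183  95 187 187 162 130 130 127 124 125]
((259.7630615234375, 116.26461029052734), (73.99700164794922, 73.5532455444336), 3.1798300743103027)
[[ 0.4795 -0.1747  0.032 ]
 [ 0.5706 -0.157   0.032 ]
 [ 0.5907 -0.2469  0.032 ]
 [ 0.5005 -0.2707  0.032 ]] [ 0.53532333 -0.21233096  0.032     ]
0.0929 11.0
0.0922 -77.4
0.0933 -165.3
0.0982 102.4
```

View pics/nest1z.png

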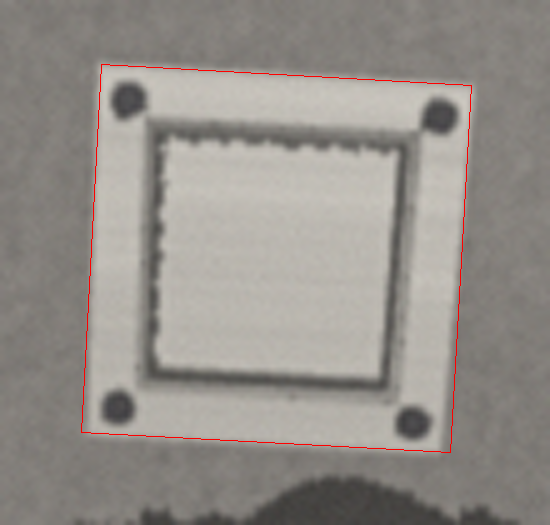

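```bash
python3 - <<'E'
from h import *
import pickle
o,d=pickle.load(open("nest1.pkl","rb"))
g=cv2.cvtColor(d["color"],cv2.COLOR_RGB2GRAY).astype(float)
H=[]
for zx,zy in ((128,100),(440,117),(412,423),(118,407)):
    u,v=int(205+zx/5),int(65+zy/5); w=np.clip(165-g[v-4:v+5,u-4:u+5],0,None)
    yy,xx=np.mgrid[v-4:v+5,u-4:u+5]; H.append(((w*xx).sum()/w.sum(),(w*yy).sum()/w.sum()))
print(np.round(H,1))
m=((g>158)).astype(np.uint8); m[:, :190]=0;m[:,340:]=0;m[190:]=0;m[:50]=0
m=cv2.morphologyEx(m,cv2.MORPH_CLOSE,np.ones((9,9)));m=cv2.morphologyEx(m,cv2.MORPH_OPEN,np.ones((5,5)))
c=max(cv2.findContours(m,0,cv2.CHAIN_APPROX_NONE)[0],key=cv2.contourArea)[:,0].astype(np.float32)
b=cv2.boxPoints(cv2.minAreaRect(c));L=[]
for i in range(4):
    p,q=b[i],b[(i+1)%4];t=(q-p)/np.linalg.norm(q-p);n=np.array([-t[1],t[0]])
    s=(c-p)@t; k=(abs((c-p)@n)<4)&(s>10)&(s<np.linalg.norm(q-p)-10)
    vx,vy,x,y=cv2.fitLine(c[k],cv2.DIST_HUBER,0,.01,.01).ravel();L.append(np.cross([x,y,1],[x+vx,y+vy,1]))
Q=[];
for i in range(4):
    X=np.cross(L[i],L[(i+1)%4]);Q.append(X[:2]/X[2])
for name,M in(("holes",H),("outer",Q)):
    P=np.array([onz(d,*p,.032) for p in M]);print(name,P.mean(0).round(4))
    for i in range(4):
        v=P[(i+1)%4]-P[i];print(np.linalg.norm(v).round(4),(np.degrees(np.arctan2(v[1],v[0]))%90).round(1))
E
```

```text
[[230.2  84.7]
 [292.4  88. ]
 [287.1 149.1]
 [228.2 146.1]]
holes [ 0.5348 -0.2121  0.032 ]
0.078 12.7
0.0778 12.6
0.0779 12.6
0.0777 12.6
outer [ 0.5353 -0.212   0.032 ]
0.0931 12.6
0.0924 12.1
0.0919 12.6
0.0924 12.8
```

Request:
step_arm(
  series=[
    {"x": 0, "y": 6, "z": -22, "wx": 0, "wy": 0, "wz": 0, "gripper": -1},
    {"x": 0, "y": 15, "z": -55, "wx": 0, "wy": 0, "wz": 0, "gripper": -1},
    {"x": 0, "y": 25, "z": -91, "wx": 0, "wy": 0, "wz": 0, "gripper": -1},
    {"x": 0, "y": 35, "z": -127, "wx": 0, "wy": 0, "wz": 0, "gripper": -1},
    {"x": 0, "y": 45, "z": -163, "wx": 0, "wy": 0, "wz": 0, "gripper": -1},
    {"x": 0, "y": 55, "z": -199, "wx": 0, "wy": 0, "wz": 0, "gripper": -1},
    {"x": 0, "y": 65, "z": -236, "wx": 0, "wy": 0, "wz": 0, "gripper": -1},
    {"x": 0, "y": 75, "z": -272, "wx": 0, "wy": 0, "wz": 0, "gripper": -1},
    {"x": 0, "y": 84, "z": -306, "wx": 0, "wy": 0, "wz": 0, "gripper": -1},
    {"x": 0, "y": 91, "z": -331, "wx": 0, "wy": 0, "wz": 0, "gripper": -1},
    {"x": 0, "y": 91, "z": -331, "wx": 0, "wy": 0, "wz": 0, "gripper": -1},
    {"x": 0, "y": 91, "z": -331, "wx": 0, "wy": 0, "wz": 0, "gripper": -1},
  ],
)

```text
time_s: 3.27
eef_pos: [0.4992, 0.1343, 0.3078]
orientation: [1.005, 1.325, -1.007]
wrist_force: [-0.3, -1.5, -0.2]
opening: 1.002
```

```bash
python3 - <<'E'
from workcell import *
import cv2,pickle
o=get_obs(); print(o["eef_pos"],o["q"].round(2),o["orientation"])
d=get_image("wrist"); pickle.dump((o,d),open("jar1.pkl","wb")); cv2.imwrite("pics/jar1.png",d["color"][:,:,::-1])
E
```

```text
[0.49924276 0.13425814 0.30781083] [ 0.07  0.24 -0.54  1.64  0.13  1.3  -1.79] [ 1.00546899  1.32515638 -1.00709459]
```

View pics/jar1.png

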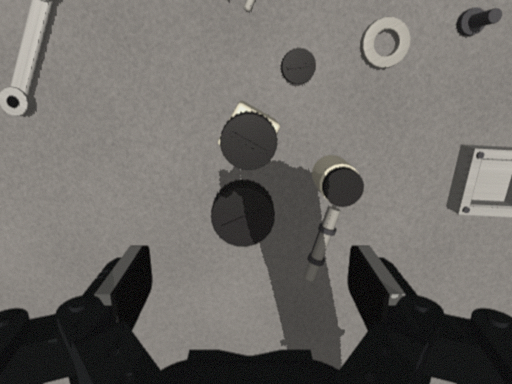

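Candidates for the cap in this view: the small disc at (298,66), the middle one on the square jar at (249,140), the large disc at (242,213) and the tin's lid at (343,187). By the description it is the one on the jar. Next is a close crop to check it.

```bash
python3 - <<'E'
from h import *
import pickle
o,d=pickle.load(open("jar1.pkl","rb"))
I=d["color"][95:180,205:295]
z=cv2.resize(I,None,fx=6,fy=6,interpolation=cv2.INTER_CUBIC)
z=np.clip(z.astype(float)*1.0,0,255)
dark=np.clip((z-15)*4,0,255)
cv2.imwrite("pics/jar1z.png",np.hstack([z,dark])[:480,:,::-1][:, :1080]) 
im=cv2.imread("pics/jar1z.png");cv2.imwrite("pics/jar1z.png",cv2.resize(im,(800,int(800*im.shape[0]/im.shape[1]))))
E
```

```text
[ WARN:0@0.501] global loadsave.cpp:1063 imwrite_ Unsupported depth image for selected encoder is fallbacked to CV_8U.
```

View pics/jar1z.png

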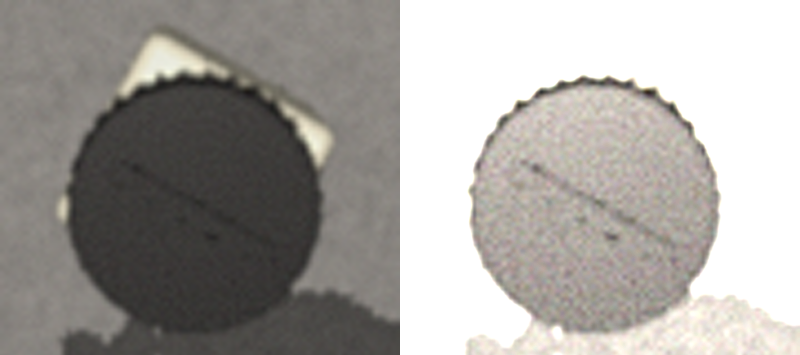

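```bash
python3 - <<'E'
from h import *
import pickle
o,d=pickle.load(open("jar1.pkl","rb"))
f=lambda x,y:(205+x/4.444,95+y/4.444)
a,b=[onz(d,*f(*p),.114) for p in((122,160),(275,243))]
v=b-a;print("rib",a,b,np.linalg.norm(v),np.degrees(np.arctan2(v[1],v[0]))%90)
a,b=[onz(d,*f(*p),.06) for p in((157,28),(333,127))]
v=b-a;print("should",a,b,np.linalg.norm(v),np.degrees(np.arctan2(v[1],v[0]))%90)
g=cv2.cvtColor(d["color"],cv2.COLOR_RGB2GRAY)
print(g[140,210:290:3])
# circle from left/right/bottom extents
row=g[140].astype(int);
P=[]
for ang in list(range(-20,200,5)):  # avoid jar side (top)
    c=np.array([249.,140.]);u=np.array([np.cos(np.radians(ang)),np.sin(np.radians(ang))])
    r=np.arange(20,40,.25);vals=cv2.remap(g,(c[0]+r*u[0]).astype(np.float32)[None],(c[1]+r*u[1]).astype(np.float32)[None],1)[0].astype(float)
    k=np.argmax(np.gradient(cv2.GaussianBlur(vals[None],(0,0),2)[0]));P.append(c+r[k]*u)
P=np.array(P);W=np.array([onz(d,*p,.114)[:2] for p in P])
for it in range(4):
    A=np.c_[2*W,np.ones(len(W))];s=np.linalg.lstsq(A,(W**2).sum(1),rcond=None)[0];R=np.sqrt(s[2]+s[0]**2+s[1]**2)
    e=np.hypot(*(W-s[:2]).T)-R;print(s[:2],R,np.abs(e).max(),len(W));W=W[abs(e)<max(.001,np.median(abs(e))*2.5)]
E
```

```text
rib [0.51845552 0.15852003 0.114     ] [0.50903127 0.11769051 0.114     ] 0.04190305576531271 77.00265676452355
should [0.54707857 0.15896543 0.06      ] [0.53467156 0.10589693 0.06      ] 0.05449953610387626 76.84103535993711
[130 135 134 187  57  58  59  56  58  59  57  58  55  43  58  59  61  58
  53  57  56  57  57 130 131 134 127]
[0.51173662 0.13929288] 0.030670664814331023 0.0005825878691248197 44
[0.51173662 0.13929288] 0.030670664814331023 0.0005825878691248197 44
[0.51173662 0.13929288] 0.030670664814331023 0.0005825878691248197 44
[0.51173662 0.13929288] 0.030670664814331023 0.0005825878691248197 44
```

Request:
step_arm(
  series=[
    {"x": 25, "y": 4, "z": 0, "wx": 0, "wy": 0, "wz": 0, "gripper": -1},
    {"x": 60, "y": 10, "z": -1.5, "wx": 0, "wy": 0, "wz": 0, "gripper": -1},
    {"x": 90, "y": 13, "z": -1.5, "wx": 0, "wy": 0, "wz": 0, "gripper": -1},
    {"x": 105, "y": 13, "z": -1.5, "wx": 0, "wy": 0, "wz": 0, "gripper": -1},
    {"x": 105, "y": 13, "z": -1.5, "wx": 0, "wy": 0, "wz": 0, "gripper": -1},
  ],
)

```text
time_s: 3.73
eef_pos: [0.51, 0.1337, 0.1993]
orientation: [1.005, 1.325, -1.017]
wrist_force: [0.2, -0.2, -0.3]
opening: 0.996
```

```bash
python3 - <<'E'
from workcell import *
import cv2,pickle
from h import *
o=get_obs(); print(o["eef_pos"],o["q"].round(2),Rot.from_rotvec(o["orientation"]).as_matrix().round(4))
d=get_image("wrist"); pickle.dump((o,d),open("jar2.pkl","wb")); cv2.imwrite("pics/jar2.png",d["color"][:,:,::-1])
E
```

```text
[0.50997034 0.13365876 0.19925934] [ 0.04  0.34 -0.52  1.78  0.19  1.08 -1.85] [[-0.0059  0.9648  0.2631]
 [-0.0048  0.2631 -0.9648]
 [-1.     -0.007   0.0031]]
```

View pics/jar2.png

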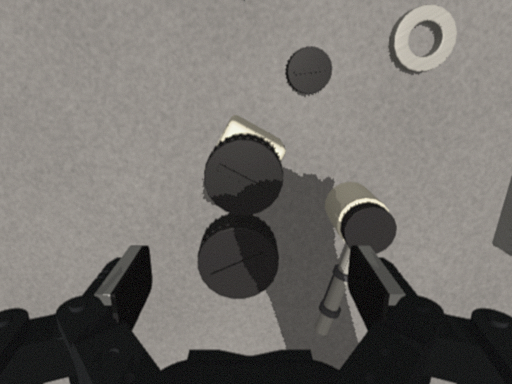

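```bash
cat > circ.py <<'E'
from h import *
def circ(d,c,angs,rr,z):
    g=cv2.cvtColor(d["color"],cv2.COLOR_RGB2GRAY);P=[]
    for ang in angs:
        u=np.array([np.cos(np.radians(ang)),np.sin(np.radians(ang))]);r=np.arange(rr[0],rr[1],.25)
        v=cv2.remap(g,(c[0]+r*u[0]).astype(np.float32)[None],(c[1]+r*u[1]).astype(np.float32)[None],1)[0].astype(float)
        k=np.argmax(np.gradient(cv2.GaussianBlur(v[None],(0,0),2)[0]));P.append(c+r[k]*u)
    W=np.array([onz(d,*p,z)[:2] for p in P])
    for it in range(4):
        A=np.c_[2*W,np.ones(len(W))];s=np.linalg.lstsq(A,(W**2).sum(1),rcond=None)[0];R=np.sqrt(s[2]+s[0]**2+s[1]**2)
        e=np.hypot(*(W-s[:2]).T)-R;n=len(W);W=W[abs(e)<max(.0006,np.median(abs(e))*2.5)]
    return s[:2],R,np.abs(e).max(),n
E
python3 - <<'E'
from circ import *
import pickle
d1=pickle.load(open("jar1.pkl","rb"))[1];d2=pickle.load(open("jar2.pkl","rb"))[1]
for z in (.105,.11,.114,.118):
    print(z,circ(d1,np.array([249.,140.]),range(-20,200,5),(20,40),z),circ(d2,np.array([244.,174.]),list(range(-5,30,4))+list(range(150,195,4)),(28,50),z))
E
```

```text
0.105 (array([0.51024882, 0.13889364]), np.float64(0.03144029159893209), np.float64(0.0005972068945472031), 44) (array([0.50886428, 0.13895481]), np.float64(0.03181496515893431), np.float64(0.0007512027253834333), 17)
0.11 (array([0.51107537, 0.13911544]), np.float64(0.031012721163041133), np.float64(0.0005890852137555545), 44) (array([0.51029432, 0.13926043]), np.float64(0.031199785471916684), np.float64(0.0007366773391270336), 17)
0.114 (array([0.51173662, 0.13929288]), np.float64(0.030670664814331023), np.float64(0.0005825878691248197), 44) (array([0.51143835, 0.13950493]), np.float64(0.030707641722292914), np.float64(0.0007250570301275544), 17)
0.118 (array([0.51239786, 0.13947032]), np.float64(0.030328608465627287), np.float64(0.000576090524498727), 44) (array([0.51258238, 0.13974942]), np.float64(0.030215497972673592), np.float64(0.0007134367211297614), 17)
```

```bash
cat > st.py <<'E'
from workcell import *
from h import *
import sys
def need(tgt,yaw,roll=0):
    "shift (mm) in present tool axes to reach TCP tgt, and rotvec (rad) to tool-down with tool y at yaw deg"
    o=get_obs();R=Rot.from_rotvec(o["orientation"]).as_matrix();y=np.radians(yaw)
    Y=np.array([np.cos(y),np.sin(y),0]);X=np.array([0,0,-1.]);T=np.c_[X,Y,np.cross(X,Y)]
    w=Rot.from_matrix(R.T@T).as_rotvec()
    cy=np.degrees(np.arctan2(R[1,1],R[0,1]))
    print("t",round(o["time_s"],2),"pos",o["eef_pos"].round(4),"yaw",cy.round(2),"tilt",(R[:2,0]).round(4),"F",o["wrist_force"].round(1),"M",o["ft_torque"].round(2),"open",round(o["opening"],3),"q",o["q"].round(2))
    print("shift mm",(R.T@(np.array(tgt)-o["eef_pos"])*1000).round(1),"w",w.round(4))
E
python3 -c "
from st import *
need([.5117,.1395,.073],15.3)"
```

```text
t 3.78 pos [0.511  0.1346 0.2015] yaw 15.28 tilt [-0.0033 -0.0037] F [-0.7  0.4  0.8] M [ 0.01  0.06 -0.02] open 1.001 q [ 0.04  0.34 -0.52  1.78  0.19  1.08 -1.85]
shift mm [128.5   2.5  -4.9] w [-0.0003  0.0027  0.0041]
```

Request:
step_arm(
  series=[
    {"x": 15, "y": 2.5, "z": -5, "wx": 0, "wy": 0.003, "wz": 0.004, "gripper": -1},
    {"x": 40, "y": 2.5, "z": -5, "wx": 0, "wy": 0.003, "wz": 0.004, "gripper": -1},
    {"x": 60, "y": 2.5, "z": -5, "wx": 0, "wy": 0.003, "wz": 0.004, "gripper": -1},
    {"x": 70, "y": 2.5, "z": -5, "wx": 0, "wy": 0.003, "wz": 0.004, "gripper": -1},
    {"x": 70, "y": 2.5, "z": -5, "wx": 0, "wy": 0.003, "wz": 0.004, "gripper": -1},
    {"x": 70, "y": 2.5, "z": -5, "wx": 0, "wy": 0.003, "wz": 0.004, "gripper": -1},
    {"x": 70, "y": 2.5, "z": -5, "wx": 0, "wy": 0.003, "wz": 0.004, "gripper": -1},
  ],
)

```text
time_s: 4.37
eef_pos: [0.513, 0.14, 0.1332]
orientation: [1.012, 1.322, -1.009]
wrist_force: [-0.0, 0.8, 0.6]
opening: 1.0
```

```bash
python3 -c "
from st import *
need([.5117,.1395,.073],15.3)"
```

```text
t 4.37 pos [0.513  0.14   0.1332] yaw 15.25 tilt [0.0023 0.0008] F [-0.   0.8  0.6] M [ 0.08 -0.02  0.02] open 1.0 q [ 0.02  0.41 -0.51  1.86  0.25  0.92 -1.91]
shift mm [60.2 -1.5  0.1] w [-0.0008 -0.0002 -0.0024]
```

Request:
step_arm(
  series=[
    {"x": 20, "y": -1.5, "z": 0, "wx": 0, "wy": 0, "wz": -0.002, "gripper": -1},
    {"x": 42, "y": -1.5, "z": 0, "wx": 0, "wy": 0, "wz": -0.002, "gripper": -1},
    {"x": 56, "y": -1.5, "z": 0, "wx": 0, "wy": 0, "wz": -0.002, "gripper": -1},
    {"x": 60, "y": -1.5, "z": 0, "wx": 0, "wy": 0, "wz": -0.002, "gripper": -1},
    {"x": 60, "y": -1.5, "z": 0, "wx": 0, "wy": 0, "wz": -0.002, "gripper": -1},
    {"x": 60, "y": -1.5, "z": 0, "wx": 0, "wy": 0, "wz": -0.002, "gripper": -1},
    {"x": 60, "y": -1.5, "z": 0, "wx": 0, "wy": 0, "wz": -0.002, "gripper": -1},
  ],
)

```text
time_s: 4.95
eef_pos: [0.5127, 0.1401, 0.0747]
orientation: [1.013, 1.322, -1.009]
wrist_force: [0.0, 0.1, 0.1]
opening: 0.999
```

```bash
python3 -c "
from st import *
need([.5117,.1395,.073],15.3)
d=get_image('side');z=cv2.resize(d['color'][120:240,160:320],None,fx=5,fy=5,interpolation=2);cv2.imwrite('pics/pre.png',z[:,:,::-1])"
```

```text
t 4.95 pos [0.5127 0.1401 0.0747] yaw 15.25 tilt [0.0025 0.001 ] F [0.  0.1 0.1] M [-0.   -0.02 -0.02] open 0.999 q [-0.01  0.49 -0.48  1.92  0.3   0.8  -1.96]
shift mm [ 1.7 -1.1  0.3] w [-0.0009 -0.0003 -0.0027]
```

View pics/pre.png

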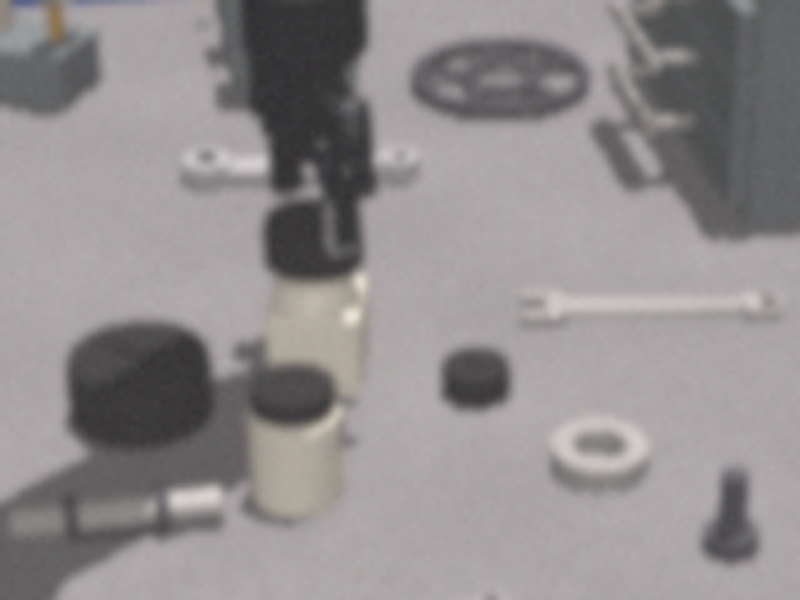

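The side view shows the near finger at about (340,240) in the crop, beside the cap, with its tip near the skirt's lower edge. I'm closing the gripper.

Request:
step_arm(
  series=[
    {"x": 1.5, "y": -1, "z": 0, "wx": 0, "wy": 0, "wz": -0.002, "gripper": -0.3},
    {"x": 1.5, "y": -1, "z": 0, "wx": 0, "wy": 0, "wz": -0.002, "gripper": 0},
    {"x": 1.5, "y": -1, "z": 0, "wx": 0, "wy": 0, "wz": -0.002, "gripper": 0.5},
    {"x": 1.5, "y": -1, "z": 0, "wx": 0, "wy": 0, "wz": -0.002, "gripper": 1},
    {"x": 1.5, "y": -1, "z": 0, "wx": 0, "wy": 0, "wz": -0.002, "gripper": 1},
    {"x": 1.5, "y": -1, "z": 0, "wx": 0, "wy": 0, "wz": -0.002, "gripper": 1},
    {"x": 1.5, "y": -1, "z": 0, "wx": 0, "wy": 0, "wz": -0.002, "gripper": 1},
    {"x": 1.5, "y": -1, "z": 0, "wx": 0, "wy": 0, "wz": -0.002, "gripper": 1},
  ],
  newtons=70,
)

```text
time_s: 5.67
eef_pos: [0.5123, 0.1395, 0.0741]
orientation: [1.012, 1.322, -1.01]
wrist_force: [-1.9, -1.8, 9.7]
opening: 0.697
```

```bash
python3 -c "
from st import *
need([.5117,.1395,.073],15.3)
d=get_image('wrist');cv2.imwrite('pics/grip.png',d['color'][:,:,::-1])
d=get_image('side');z=cv2.resize(d['color'][120:240,160:320],None,fx=5,fy=5,interpolation=2);cv2.imwrite('pics/grips.png',z[:,:,::-1])"
```

```text
t 5.67 pos [0.5123 0.1395 0.0741] yaw 15.22 tilt [0.0021 0.    ] F [-1.9 -1.8  9.7] M [-0.4   0.38  0.02] open 0.697 q [-0.01  0.49 -0.48  1.93  0.3   0.8  -1.96]
shift mm [ 1.1 -0.6 -0.1] w [-0.0014  0.0005 -0.002 ]
```

View pics/grip.png

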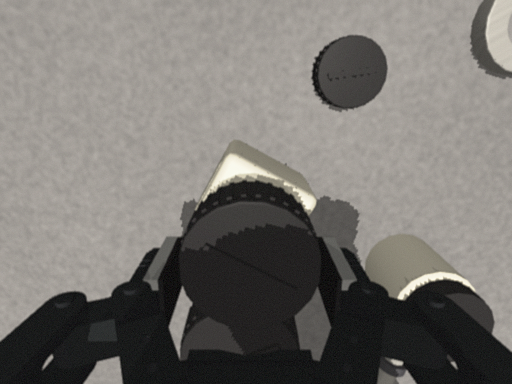

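View pics/grips.png

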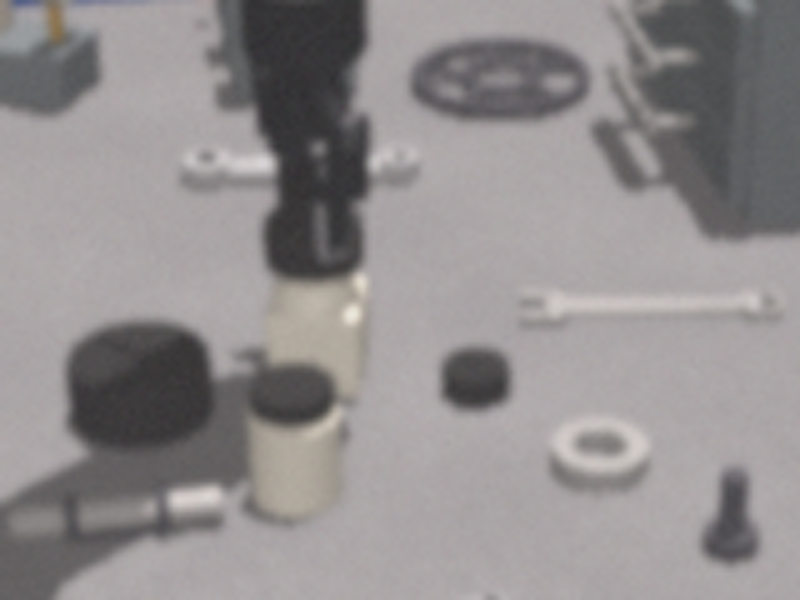

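Request:
step_arm(
  series=[
    {"x": -4, "y": 0, "z": 0, "wx": 0, "wy": 0, "wz": 0, "gripper": 1},
    {"x": -12, "y": 0, "z": 0, "wx": 0, "wy": 0, "wz": 0, "gripper": 1},
    {"x": -25, "y": 0, "z": 0, "wx": 0, "wy": 0, "wz": 0, "gripper": 1},
    {"x": -45, "y": 0, "z": 0, "wx": 0, "wy": 0, "wz": 0, "gripper": 1},
    {"x": -70, "y": 0, "z": 0, "wx": 0, "wy": 0, "wz": 0, "gripper": 1},
    {"x": -92, "y": 0, "z": 0, "wx": 0, "wy": 0, "wz": 0, "gripper": 1},
    {"x": -107, "y": 0, "z": 0, "wx": 0, "wy": 0, "wz": 0, "gripper": 1},
    {"x": -112, "y": 0, "z": 0, "wx": 0, "wy": 0, "wz": 0, "gripper": 1},
    {"x": -112, "y": 0, "z": 0, "wx": 0, "wy": 0, "wz": 0, "gripper": 1},
  ],
)

```text
time_s: 6.52
eef_pos: [0.5124, 0.1397, 0.1872]
orientation: [1.013, 1.32, -1.009]
wrist_force: [0.8, 0.3, -7.1]
opening: 0.693
```

```bash
python3 -c "
from st import *
import pickle
need([.5348,-.212,.185],40.8)
d=get_image('wrist');o=get_obs();pickle.dump((o,d),open('lift.pkl','wb'));z=cv2.resize(d['color'][120:330,160:360],None,fx=2.8,fy=2.8,interpolation=2);cv2.imwrite('pics/lift.png',z[:,:,::-1])
d=get_image('side');z=cv2.resize(d['color'][70:240,120:320],None,fx=3.5,fy=3.5,interpolation=2);cv2.imwrite('pics/lifts.png',z[:,:,::-1])"
```

```text
t 6.52 pos [0.5124 0.1397 0.1872] yaw 15.22 tilt [0.0038 0.0004] F [ 0.8  0.3 -7.1] M [ 0.02 -0.05  0.01] open 0.693 q [ 0.04  0.35 -0.53  1.8   0.2   1.04 -1.87]
shift mm [  2.1 -70.8 345.3] w [-0.4464  0.0014 -0.0035]
```

View pics/lift.png

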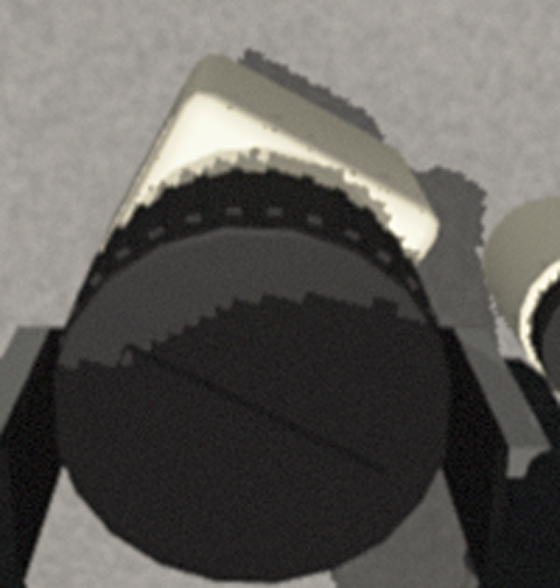

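View pics/lifts.png

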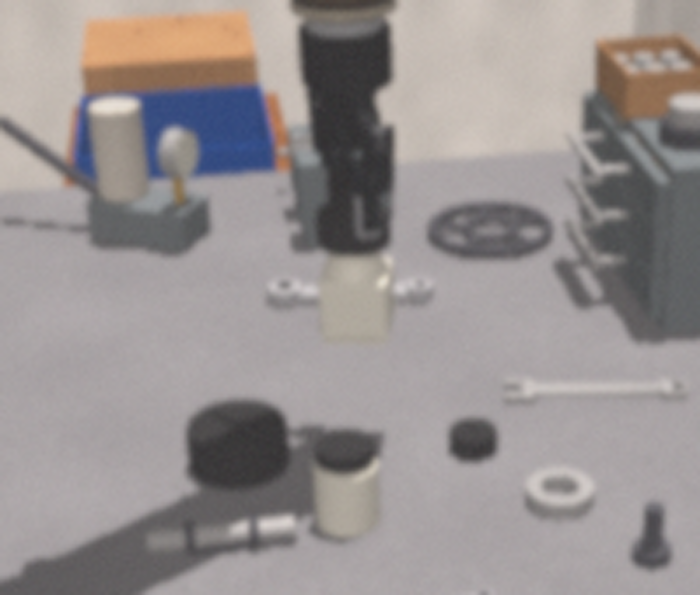

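```bash
python3 - <<'E'
from circ import *
import pickle
o,d=pickle.load(open("lift.pkl","rb"))
print(o["eef_pos"])
f=lambda x,y:(160+x/2.8,120+y/2.8)
for n,p,q,z in(("rib",(127,350),(385,470),.227),("sh",(200,95),(437,222),.173)):
    a,b=onz(d,*f(*p),z),onz(d,*f(*q),z);v=b-a;print(n,a,b,np.linalg.norm(v),np.degrees(np.arctan2(v[1],v[0]))%90)
# top circle: blue edge points
W=np.array([onz(d,*f(*p),.227)[:2] for p in((57,375),(62,330),(445,375),(437,325),(250,580),(150,552),(350,556),(95,510),(250,228),(150,250),(350,250))])
A=np.c_[2*W,np.ones(len(W))];s=np.linalg.lstsq(A,(W**2).sum(1),rcond=None)[0];R=np.sqrt(s[2]+s[0]**2+s[1]**2);print(s[:2],R,np.hypot(*(W-s[:2]).T)-R)
E
```

```text
[0.51182561 0.13933126 0.18593629]
rib [0.51782012 0.1605134  0.227     ] [0.50841468 0.11790892 0.227     ] 0.043630313256987525 77.5509612219451
sh [0.54605673 0.15946736 0.173     ] [0.53342581 0.10708909 0.173     ] 0.05387971881359323 76.44207941796847
[0.51260862 0.14020701] 0.02975881103921668 [-3.59189494e-04  9.63184781e-04 -4.67805055e-04  7.86258187e-04
  2.41830840e-04 -3.54388538e-04  9.67403784e-05 -1.74343140e-04
 -4.62414942e-04 -5.15472298e-05 -2.58666889e-04]
```

Request:
step_arm(
  series=[
    {"x": 2, "y": -4, "z": 20, "wx": -0.03, "wy": 0, "wz": 0, "gripper": 1},
    {"x": 2, "y": -11, "z": 52, "wx": -0.08, "wy": 0, "wz": 0, "gripper": 1},
    {"x": 2, "y": -18, "z": 88, "wx": -0.13, "wy": 0, "wz": -0.001, "gripper": 1},
    {"x": 2, "y": -25, "z": 124, "wx": -0.18, "wy": 0, "wz": -0.002, "gripper": 1},
    {"x": 2, "y": -33, "z": 160, "wx": -0.23, "wy": 0, "wz": -0.002, "gripper": 1},
    {"x": 2, "y": -40, "z": 196, "wx": -0.28, "wy": 0, "wz": -0.003, "gripper": 1},
    {"x": 2, "y": -48, "z": 232, "wx": -0.33, "wy": 0, "wz": -0.003, "gripper": 1},
    {"x": 2, "y": -55, "z": 268, "wx": -0.37, "wy": 0, "wz": -0.003, "gripper": 1},
    {"x": 2, "y": -62, "z": 302, "wx": -0.41, "wy": 0, "wz": -0.003, "gripper": 1},
    {"x": 2, "y": -68, "z": 330, "wx": -0.44, "wy": 0, "wz": -0.003, "gripper": 1},
    {"x": 2, "y": -71, "z": 345, "wx": -0.446, "wy": 0, "wz": -0.003, "gripper": 1},
    {"x": 2, "y": -71, "z": 345, "wx": -0.446, "wy": 0, "wz": -0.003, "gripper": 1},
  ],
)

```text
time_s: 7.62
eef_pos: [0.5316, -0.2181, 0.181]
orientation: [0.672, 1.467, -0.68]
wrist_force: [-1.0, -1.0, -6.3]
opening: 0.693
```

Request:
step_arm(
  series=[
    {"x": 0, "y": 0, "z": 0, "wx": 0, "wy": 0, "wz": 0, "gripper": 1},
    {"x": 0, "y": 0, "z": 0, "wx": 0, "wy": 0, "wz": 0, "gripper": 1},
    {"x": 0, "y": 0, "z": 0, "wx": 0, "wy": 0, "wz": 0, "gripper": 1},
  ],
)

```text
time_s: 7.87
eef_pos: [0.531, -0.2171, 0.18]
orientation: [0.672, 1.469, -0.68]
wrist_force: [-0.2, -0.0, -6.5]
opening: 0.696
```

```bash
python3 -c "
from st import *
import pickle
need([.535,-.212,.135],40.8)
o=get_obs()
for n in('wrist','side','scene'):
    d=get_image(n);pickle.dump((o,d),open('over_%s.pkl'%n,'wb'));cv2.imwrite('pics/over_%s.png'%n,d['color'][:,:,::-1])
"
```

```text
t 7.87 pos [ 0.531  -0.2171  0.18  ] yaw 40.46 tilt [-0.0075 -0.0022] F [-0.2 -0.  -6.5] M [ 0.09 -0.03  0.01] open 0.696 q [ 0.65  0.43 -0.49  1.7   0.23  1.07 -0.78]
shift mm [45.   6.7 -1.2] w [-0.0059 -0.0032  0.0071]
```

View pics/over_wrist.png

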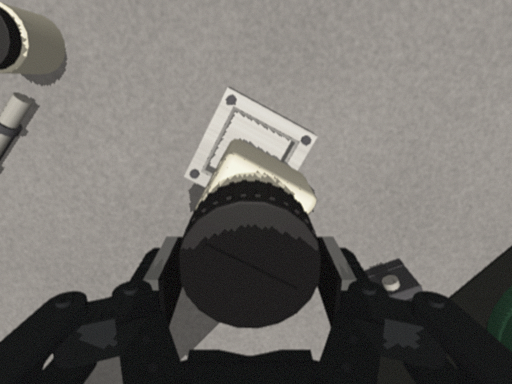

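View pics/over_side.png

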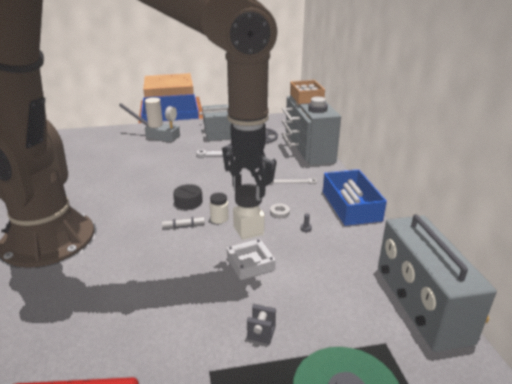

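```bash
python3 - <<'E'
from h import *
import pickle
o,d=pickle.load(open("over_wrist.pkl","rb"))
I=d["color"][80:230,170:330];z=cv2.resize(I,None,fx=5,fy=5,interpolation=cv2.INTER_CUBIC)[:600];cv2.imwrite("pics/overz.png",np.clip(z,0,255)[:,:,::-1])
n=pickle.load(open("nest1.pkl","rb"))[1]
for p,q in(((232,99.7),(230.2,84.7)),((306.5,141),(292.4,88.)),((194.8,173.5),(228.2,146.1))):
    print(onz(d,*p,.032).round(4))
for pr in (((230.2,84.7),),((292.4,88),),((287.1,149.1),),((228.2,146.1),)): print("n1",onz(n,*pr[0],.032).round(4))
# measured height by two views
print([ (X.round(4),np.round(e,4)) for X,e in (tri([(d,232,99.7),(n,292.4,88)]),tri([(d,306.5,141),(n,287.1,149.1)]),tri([(d,194.8,173.5),(n,230.2,84.7)]))])
E
```

```text
[ 0.5648 -0.1664  0.032 ]
[ 0.5811 -0.243   0.032 ]
[ 0.4886 -0.1831  0.032 ]
n1 [ 0.5641 -0.1655  0.032 ]
n1 [ 0.5813 -0.2417  0.032 ]
n1 [ 0.5054 -0.2586  0.032 ]
n1 [ 0.4884 -0.1826  0.032 ]
[(array([ 0.5862, -0.1774,  0.4776]), array([0.0159, 0.0159])), (array([ 0.5767, -0.1768,  0.4005]), array([0.0259, 0.0259])), (array([ 0.5682, -0.1743,  0.2765]), array([0.0037, 0.0037]))]
```

View pics/overz.png

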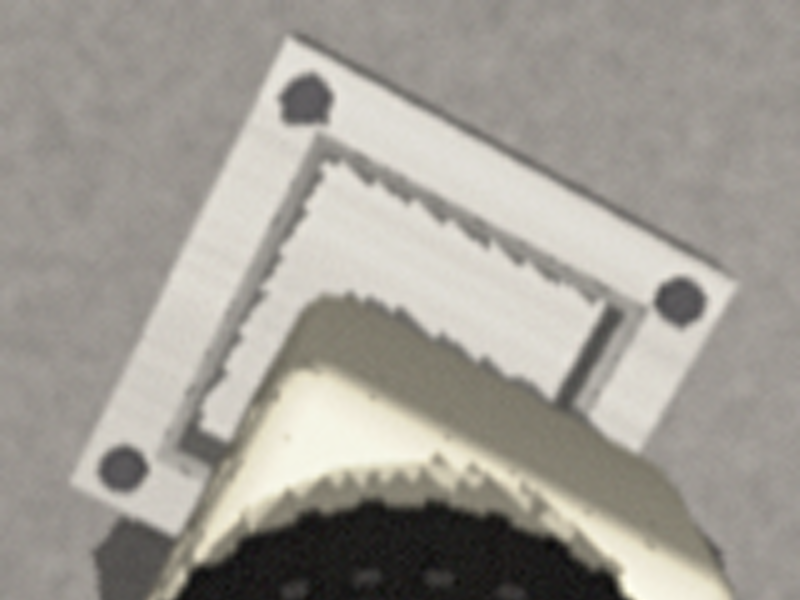

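```bash
python3 - <<'E'
from st import *
import pickle
o,d=pickle.load(open("over_wrist.pkl","rb"));n=pickle.load(open("nest1.pkl","rb"))[1]
for a,b in(((232,99.7),(230.2,84.7)),((306.5,141),(292.4,88.)),((194.8,173.5),(228.2,146.1))): X,e=tri([(d,*a),(n,*b)]);print(X.round(4),np.round(e[0],4))
need([.535,-.2123,.12],40.8)
E
```

```text
[ 0.5645 -0.166   0.0324] 0.0006
[ 0.5812 -0.2404  0.0426] 0.0002
[ 0.4885 -0.1828  0.032 ] 0.0003
t 8.02 pos [ 0.5317 -0.2169  0.181 ] yaw 40.5 tilt [-0.0058 -0.0028] F [ 1.  -0.7 -6.4] M [ 0.06 -0.07  0.03] open 0.697 q [ 0.65  0.43 -0.49  1.7   0.23  1.08 -0.78]
shift mm [60.9  5.9 -1.3] w [-0.0052 -0.0016  0.0062]
```

Request:
step_arm(
  series=[
    {"x": 8, "y": 6, "z": -1.3, "wx": -0.005, "wy": -0.002, "wz": 0.006, "gripper": 1},
    {"x": 25, "y": 6, "z": -1.3, "wx": -0.005, "wy": -0.002, "wz": 0.006, "gripper": 1},
    {"x": 40, "y": 6, "z": -1.3, "wx": -0.005, "wy": -0.002, "wz": 0.006, "gripper": 1},
    {"x": 52, "y": 6, "z": -1.3, "wx": -0.005, "wy": -0.002, "wz": 0.006, "gripper": 1},
    {"x": 58, "y": 6, "z": -1.3, "wx": -0.005, "wy": -0.002, "wz": 0.006, "gripper": 1},
    {"x": 58, "y": 6, "z": -1.3, "wx": -0.005, "wy": -0.002, "wz": 0.006, "gripper": 1},
    {"x": 58, "y": 6, "z": -1.3, "wx": -0.005, "wy": -0.002, "wz": 0.006, "gripper": 1},
    {"x": 58, "y": 6, "z": -1.3, "wx": -0.005, "wy": -0.002, "wz": 0.006, "gripper": 1},
  ],
)

```text
time_s: 8.68
eef_pos: [0.5358, -0.2122, 0.1236]
orientation: [0.67, 1.463, -0.671]
wrist_force: [0.9, 0.0, -5.6]
opening: 0.699
```

```bash
python3 -c "
from st import *
import pickle
need([.535,-.2123,.081],40.8)
o=get_obs()
d=get_image('wrist');pickle.dump((o,d),open('low.pkl','wb'));z=cv2.resize(d['color'][130:290,150:360],None,fx=3.7,fy=3.7,interpolation=2);cv2.imwrite('pics/loww.png',z[:,:,::-1])
d=get_image('side');z=cv2.resize(d['color'][190:290,190:310],None,fx=6,fy=6,interpolation=2);cv2.imwrite('pics/lows.png',z[:,:,::-1])
"
```

```text
t 8.68 pos [ 0.5358 -0.2122  0.1236] yaw 40.8 tilt [ 0.0014 -0.0007] F [ 0.9  0.  -5.6] M [ 0.05  0.01 -0.03] open 0.699 q [ 0.63  0.49 -0.48  1.77  0.27  0.95 -0.82]
shift mm [42.6 -0.7 -0.5] w [-0.0001  0.0014 -0.0006]
```

View pics/loww.png

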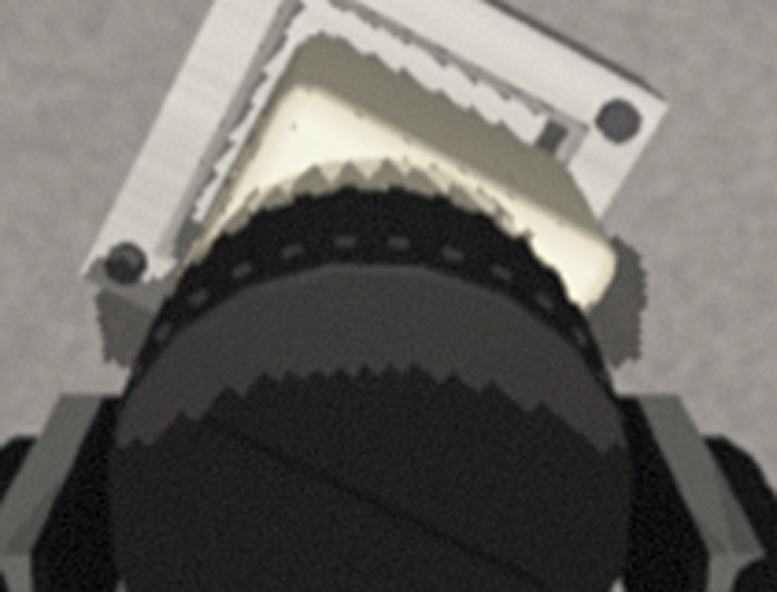

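View pics/lows.png

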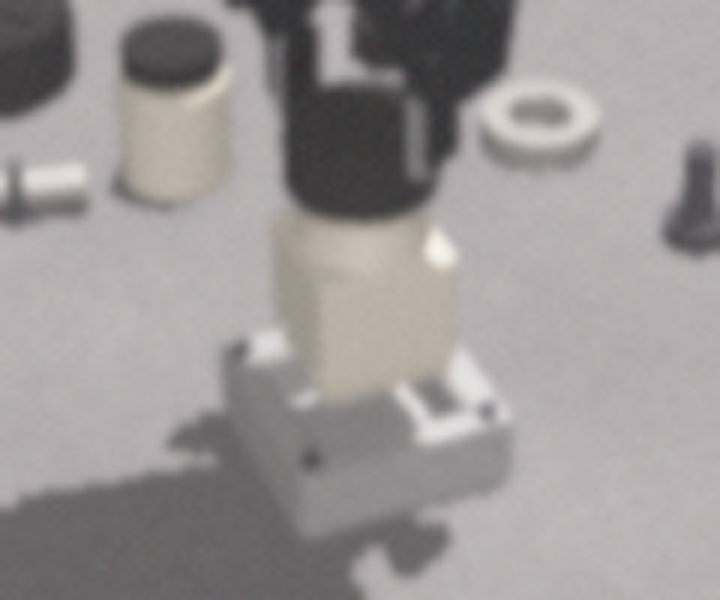

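Request:
step_arm(
  series=[
    {"x": 6, "y": -0.7, "z": -0.5, "wx": 0, "wy": 0.001, "wz": 0, "gripper": 1},
    {"x": 12, "y": -0.7, "z": -0.5, "wx": 0, "wy": 0.001, "wz": 0, "gripper": 1},
    {"x": 17, "y": -0.7, "z": -0.5, "wx": 0, "wy": 0.001, "wz": 0, "gripper": 1},
    {"x": 21, "y": -0.7, "z": -0.5, "wx": 0, "wy": 0.001, "wz": 0, "gripper": 1},
    {"x": 24, "y": -0.7, "z": -0.5, "wx": 0, "wy": 0.001, "wz": 0, "gripper": 1},
    {"x": 24, "y": -0.7, "z": -0.5, "wx": 0, "wy": 0.001, "wz": 0, "gripper": 1},
  ],
)

```text
time_s: 9.28
eef_pos: [0.5344, -0.2123, 0.0988]
orientation: [0.671, 1.465, -0.671]
wrist_force: [-0.1, -1.4, -6.5]
opening: 0.702
```

```bash
python3 -c "
from st import *
need([.535,-.2123,.081],40.8)"
```

```text
t 9.28 pos [ 0.5344 -0.2123  0.0988] yaw 40.79 tilt [-0.0004  0.0004] F [-0.1 -1.4 -6.5] M [ 0.02  0.06 -0.02] open 0.702 q [ 0.62  0.52 -0.47  1.79  0.29  0.9  -0.84]
shift mm [17.8  0.4  0.4] w [-0.0002 -0.0006  0.    ]
```

Request:
step_arm(
  series=[
    {"x": 4, "y": 0.3, "z": 0.3, "wx": 0, "wy": 0, "wz": 0, "gripper": 1},
    {"x": 8, "y": 0.3, "z": 0.3, "wx": 0, "wy": 0, "wz": 0, "gripper": 1},
    {"x": 11, "y": 0.3, "z": 0.3, "wx": 0, "wy": 0, "wz": 0, "gripper": 1},
    {"x": 14, "y": 0.3, "z": 0.3, "wx": 0, "wy": 0, "wz": 0, "gripper": 1},
    {"x": 16, "y": 0.3, "z": 0.3, "wx": 0, "wy": 0, "wz": 0, "gripper": 1},
    {"x": 16, "y": 0.3, "z": 0.3, "wx": 0, "wy": 0, "wz": 0, "gripper": 1},
  ],
)

```text
time_s: 9.78
eef_pos: [0.5345, -0.2122, 0.0823]
orientation: [0.671, 1.466, -0.671]
wrist_force: [1.2, -0.4, -6.9]
opening: 0.696
```

```bash
python3 -c "
from st import *
need([.535,-.2123,.081],40.8)"
```

```text
t 9.78 pos [ 0.5345 -0.2122  0.0823] yaw 40.79 tilt [-0.0012  0.0006] F [ 1.2 -0.4 -6.9] M [-0.03  0.05 -0.02] open 0.696 q [ 0.61  0.54 -0.46  1.81  0.3   0.87 -0.85]
shift mm [1.3 0.3 0.4] w [-0.0002 -0.0012  0.0005]
```

Nearly home, and it has touched nothing so far. I'll press gently onto the floor.

Request:
step_arm(
  series=[
    {"x": 1, "y": 0.3, "z": 0.3, "wx": 0, "wy": 0, "wz": 0, "gripper": 1},
    {"x": 2, "y": 0.3, "z": 0.3, "wx": 0, "wy": 0, "wz": 0, "gripper": 1},
    {"x": 2.5, "y": 0.3, "z": 0.3, "wx": 0, "wy": 0, "wz": 0, "gripper": 1},
    {"x": 2.5, "y": 0.3, "z": 0.3, "wx": 0, "wy": 0, "wz": 0, "gripper": 1},
  ],
)

```text
time_s: 10.12
eef_pos: [0.5356, -0.2128, 0.0813]
orientation: [0.671, 1.464, -0.671]
wrist_force: [-3.3, -0.7, 9.0]
opening: 0.693
```

```bash
python3 -c "
from st import *
need([.535,-.2123,.081],40.8)
d=get_image('side');z=cv2.resize(d['color'][190:290,190:310],None,fx=6,fy=6,interpolation=2);cv2.imwrite('pics/seat.png',z[:,:,::-1])"
```

```text
t 10.12 pos [ 0.5356 -0.2128  0.0813] yaw 40.77 tilt [ 0.0004 -0.0006] F [-3.3 -0.7  9. ] M [ 0.1   0.97 -0.02] open 0.693 q [ 0.61  0.54 -0.46  1.81  0.3   0.87 -0.85]
shift mm [ 0.3 -0.2 -0.7] w [-0.0005  0.0007  0.0001]
```

View pics/seat.png

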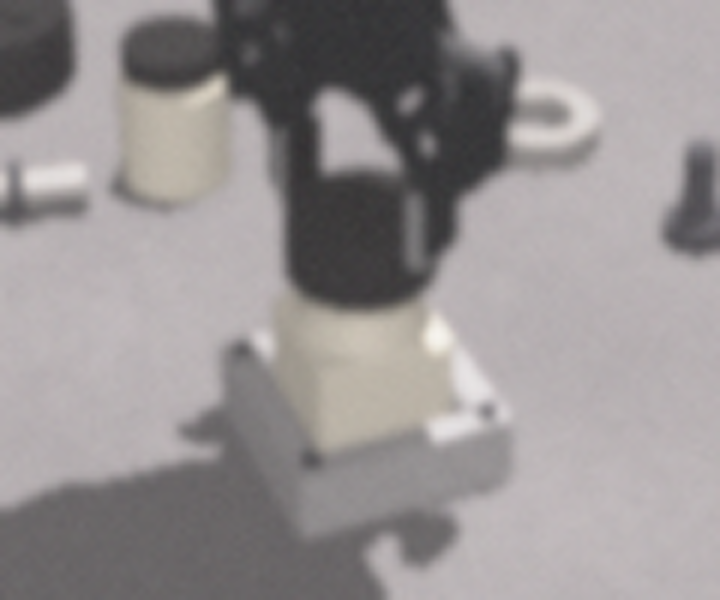

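Request:
step_arm(
  series=[
    {"x": 0.8, "y": 0, "z": 0, "wx": -0.06, "wy": 0, "wz": 0, "gripper": 1},
    {"x": 0.7, "y": 0, "z": 0, "wx": -0.14, "wy": 0, "wz": 0, "gripper": 1},
    {"x": 0.5, "y": 0, "z": 0, "wx": -0.23, "wy": 0, "wz": 0, "gripper": 1},
    {"x": 0.3, "y": 0, "z": 0, "wx": -0.32, "wy": 0, "wz": 0, "gripper": 1},
    {"x": 0.1, "y": 0, "z": 0, "wx": -0.41, "wy": 0, "wz": 0, "gripper": 1},
    {"x": 0, "y": 0, "z": 0, "wx": -0.5, "wy": 0, "wz": 0, "gripper": 1},
  ],
  newtons=80,
)

```text
time_s: 10.67
eef_pos: [0.5365, -0.2127, 0.0823]
orientation: [0.278, 1.55, -0.279]
wrist_force: [-1.1, 1.0, 1.1]
opening: 0.691
```

```bash
python3 -c "
from st import *
need([.535,-.2123,.081],40.8)
d=get_image('wrist');z=cv2.resize(d['color'][130:340,150:360],None,fx=2.8,fy=2.8,interpolation=2);cv2.imwrite('pics/u1.png',z[:,:,::-1])"
```

```text
t 10.67 pos [ 0.5365 -0.2127  0.0823] yaw 69.65 tilt [ 0.0023 -0.001 ] F [-1.1  1.   1.1] M [ 0.22  0.33 -0.18] open 0.691 q [ 0.7   0.56 -0.59  1.8   0.39  0.89 -0.42]
shift mm [ 1.3 -0.1 -1.6] w [ 5.035e-01  2.500e-03 -5.000e-04]
```

View pics/u1.png

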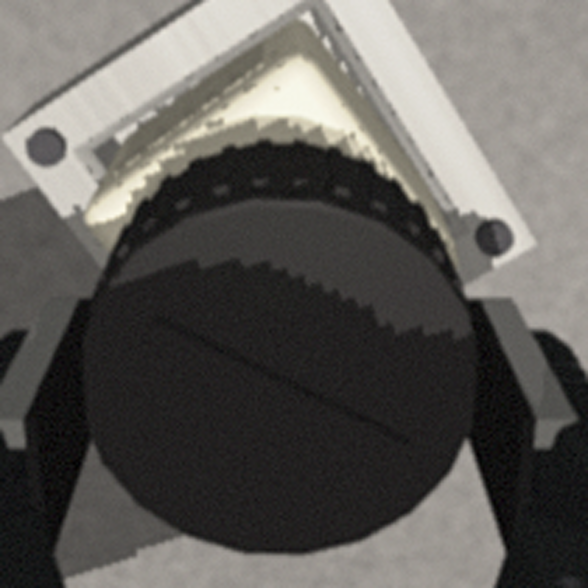

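Request:
step_arm(
  series=[
    {"x": -0.1, "y": 0, "z": -0.2, "wx": -0.08, "wy": 0, "wz": 0, "gripper": 1},
    {"x": -0.3, "y": 0, "z": -0.4, "wx": -0.18, "wy": 0.001, "wz": 0, "gripper": 1},
    {"x": -0.5, "y": 0, "z": -0.6, "wx": -0.28, "wy": 0.002, "wz": 0, "gripper": 1},
    {"x": -0.7, "y": 0, "z": -0.8, "wx": -0.38, "wy": 0.002, "wz": 0, "gripper": 1},
    {"x": -0.9, "y": 0, "z": -1, "wx": -0.48, "wy": 0.002, "wz": 0, "gripper": 1},
    {"x": -1.1, "y": 0, "z": -1, "wx": -0.58, "wy": 0.002, "wz": 0, "gripper": 1},
    {"x": -1.3, "y": 0, "z": -1, "wx": -0.68, "wy": 0.002, "wz": 0, "gripper": 1},
    {"x": -1.5, "y": 0, "z": -1, "wx": -0.78, "wy": 0.002, "wz": 0, "gripper": 1},
    {"x": -1.6, "y": 0, "z": -1, "wx": -0.86, "wy": 0.002, "wz": 0, "gripper": 1},
    {"x": -1.7, "y": 0, "z": -1, "wx": -0.92, "wy": 0.002, "wz": 0, "gripper": 1},
    {"x": -1.7, "y": 0, "z": -1, "wx": -0.95, "wy": 0.002, "wz": 0, "gripper": 1},
  ],
)

```text
time_s: 11.63
eef_pos: [0.5361, -0.2121, 0.0844]
orientation: [-0.473, 1.518, 0.471]
wrist_force: [-0.5, 1.7, 1.5]
opening: 0.693
```

```bash
python3 -c "
from st import *
need([.535,-.2123,.081],130.8)
d=get_image('wrist');z=cv2.resize(d['color'][130:340,150:360],None,fx=2.8,fy=2.8,interpolation=2);cv2.imwrite('pics/u2.png',z[:,:,::-1])"
```

```text
t 11.63 pos [ 0.5361 -0.2121  0.0844] yaw 124.51 tilt [ 0.0012 -0.0008] F [-0.5  1.7  1.5] M [ 0.44  0.19 -0.17] open 0.693 q [ 0.85  0.63 -0.83  1.79  0.56  0.97  0.39]
shift mm [ 3.4  0.4 -1. ] w [-0.1098  0.0005  0.0014]
```

View pics/u2.png

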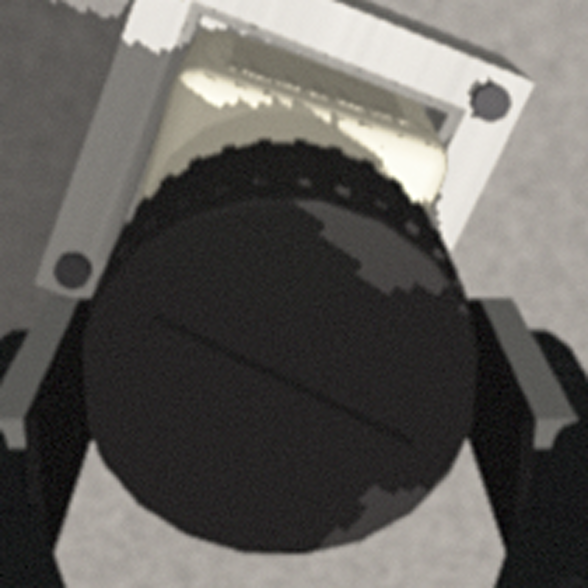

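Request:
step_arm(
  series=[
    {"x": 0, "y": 0, "z": -0.5, "wx": -0.06, "wy": 0, "wz": 0, "gripper": 1},
    {"x": 0, "y": 0, "z": -0.5, "wx": -0.12, "wy": 0, "wz": 0.001, "gripper": 1},
    {"x": 0, "y": 0, "z": -0.5, "wx": -0.15, "wy": 0, "wz": 0.001, "gripper": 1},
    {"x": 0, "y": 0, "z": -0.5, "wx": -0.15, "wy": 0, "wz": 0.001, "gripper": 1},
    {"x": 0, "y": 0, "z": -0.5, "wx": -0.15, "wy": 0, "wz": 0.001, "gripper": 1},
  ],
)

```text
time_s: 12.1
eef_pos: [0.5363, -0.2121, 0.0856]
orientation: [-0.588, 1.488, 0.586]
wrist_force: [-2.7, 1.9, 6.0]
opening: 0.695
```

```bash
python3 -c "
from st import *
need([.535,-.2123,.081],132.8)
d=get_image('wrist');z=cv2.resize(d['color'][130:340,150:360],None,fx=2.8,fy=2.8,interpolation=2);cv2.imwrite('pics/u3.png',z[:,:,::-1])"
```

```text
t 12.1 pos [ 0.5363 -0.2121  0.0856] yaw 133.0 tilt [ 0.0019 -0.0004] F [-2.7  1.9  6. ] M [ 0.3   0.76 -0.01] open 0.695 q [ 0.87  0.65 -0.87  1.78  0.58  0.99  0.52]
shift mm [ 4.6  0.7 -1.1] w [0.0036 0.0012 0.0016]
```

View pics/u3.png

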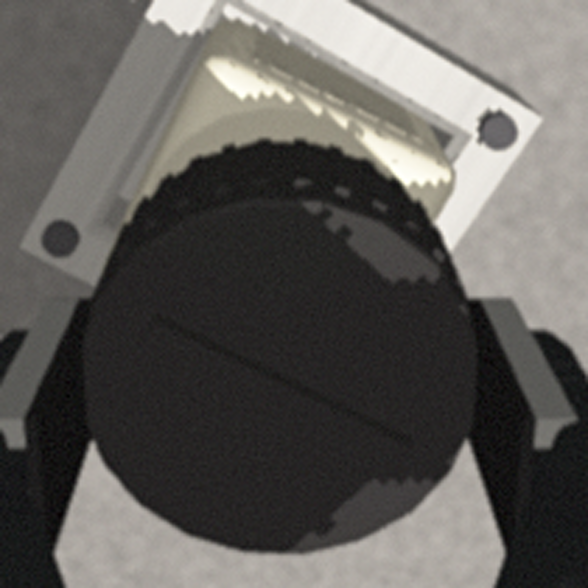

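The torque has dropped to about 0 and the seal is pushing up, so the threads have let go after about 92° of tool turn. I'm lifting gently.

Request:
step_arm(
  series=[
    {"x": -2, "y": 0, "z": 0, "wx": 0, "wy": 0.001, "wz": 0.001, "gripper": 1},
    {"x": -4, "y": 0, "z": 0, "wx": 0, "wy": 0.001, "wz": 0.001, "gripper": 1},
    {"x": -6, "y": 0, "z": 0, "wx": 0, "wy": 0.001, "wz": 0.001, "gripper": 1},
    {"x": -8, "y": 0, "z": 0, "wx": 0, "wy": 0.001, "wz": 0.001, "gripper": 1},
  ],
)

```text
time_s: 12.48
eef_pos: [0.5366, -0.2123, 0.0939]
orientation: [-0.587, 1.489, 0.585]
wrist_force: [0.1, 1.0, -1.0]
opening: 0.693
```

```bash
python3 -c "
from st import *
need([.535,-.2123,.1332],132.8)
d=get_image('side');z=cv2.resize(d['color'][190:290,190:310],None,fx=6,fy=6,interpolation=2);cv2.imwrite('pics/l1.png',z[:,:,::-1])"
```

```text
t 12.48 pos [ 0.5366 -0.2123  0.0939] yaw 132.94 tilt [ 0.001  -0.0007] F [ 0.1  1.  -1. ] M [ 0.04  0.   -0.02] open 0.693 q [ 0.87  0.64 -0.87  1.77  0.57  1.    0.52]
shift mm [-39.3   1.   -1.1] w [0.0025 0.0003 0.0012]
```

View pics/l1.png

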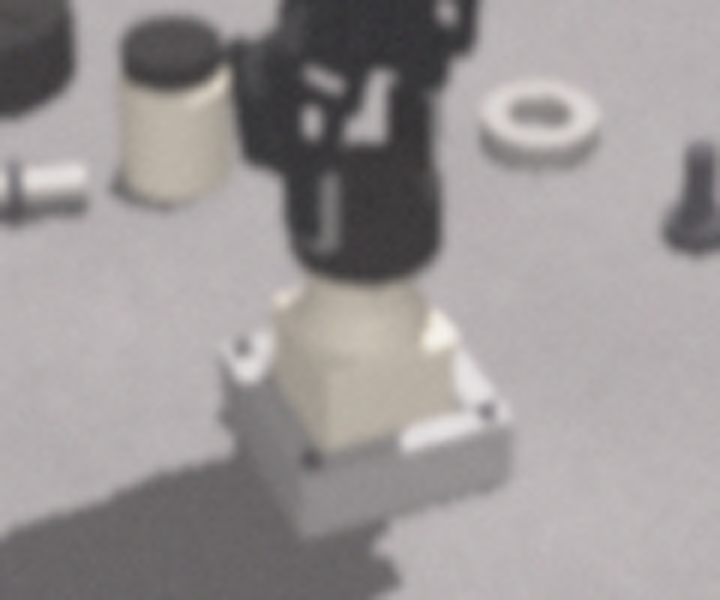

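Request:
step_arm(
  series=[
    {"x": -5, "y": 0, "z": 0, "wx": 0.002, "wy": 0, "wz": 0.001, "gripper": 1},
    {"x": -12, "y": 0, "z": 0, "wx": 0.002, "wy": 0, "wz": 0.001, "gripper": 1},
    {"x": -20, "y": 0, "z": 0, "wx": 0.002, "wy": 0, "wz": 0.001, "gripper": 1},
    {"x": -28, "y": 0, "z": 0, "wx": 0.002, "wy": 0, "wz": 0.001, "gripper": 1},
    {"x": -35, "y": 0, "z": 0, "wx": 0.002, "wy": 0, "wz": 0.001, "gripper": 1},
    {"x": -39, "y": 0, "z": 0, "wx": 0.002, "wy": 0, "wz": 0.001, "gripper": 1},
    {"x": -39, "y": 0, "z": 0, "wx": 0.002, "wy": 0, "wz": 0.001, "gripper": 1},
    {"x": -39, "y": 0, "z": 0, "wx": 0.002, "wy": 0, "wz": 0.001, "gripper": 1},
    {"x": -39, "y": 0, "z": 0, "wx": 0.002, "wy": 0, "wz": 0.001, "gripper": 1},
  ],
)

```text
time_s: 13.28
eef_pos: [0.5364, -0.2123, 0.133]
orientation: [-0.585, 1.49, 0.585]
wrist_force: [-0.6, 0.6, -1.1]
opening: 0.694
```

```bash
python3 -c "
from st import *
import pickle
need([.5363,-.2121,.1332],132.8)
o=get_obs();D={}
for n in('wrist','side','scene'): D[n]=get_image(n)
pickle.dump((o,D),open('fin.pkl','wb'))
z=cv2.resize(D['side']['color'][170:290,180:310],None,fx=5,fy=5,interpolation=2);cv2.imwrite('pics/f_side.png',z[:,:,::-1])
z=cv2.resize(D['scene']['color'][110:220,140:260],None,fx=5,fy=5,interpolation=2);cv2.imwrite('pics/f_scene.png',z[:,:,::-1])
cv2.imwrite('pics/f_wrist.png',D['wrist']['color'][:,:,::-1])
cv2.imwrite('pics/f_scenefull.png',D['scene']['color'][:,:,::-1])
"
```

```text
t 13.28 pos [ 0.5364 -0.2123  0.133 ] yaw 132.84 tilt [0.0003 0.    ] F [-0.6  0.6 -1.1] M [ 0.04 -0.    0.02] open 0.694 q [ 0.89  0.6  -0.9   1.73  0.53  1.07  0.56]
shift mm [-0.2  0.2  0. ] w [0.0006 0.0002 0.0002]
```

View pics/f_side.png

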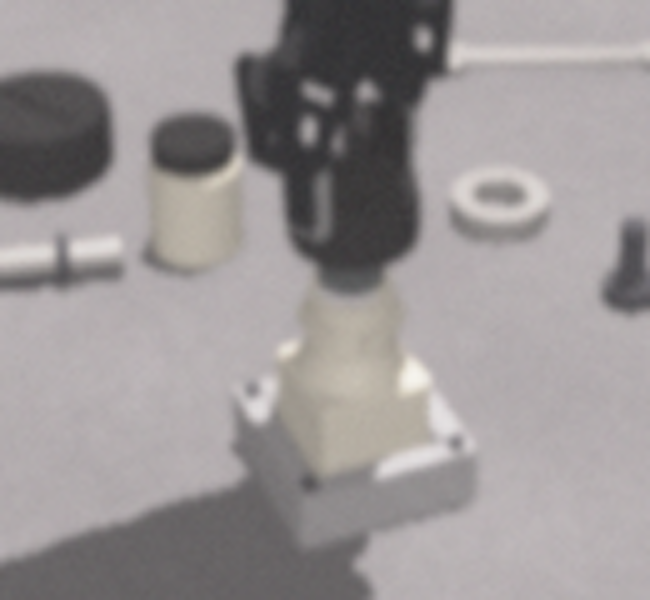

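View pics/f_scene.png

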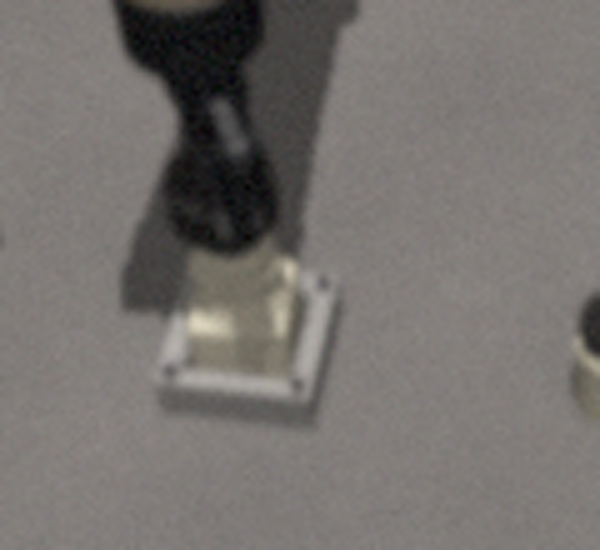

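View pics/f_wrist.png

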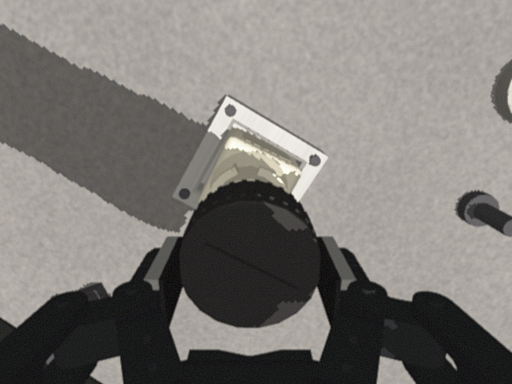

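View pics/f_scenefull.png

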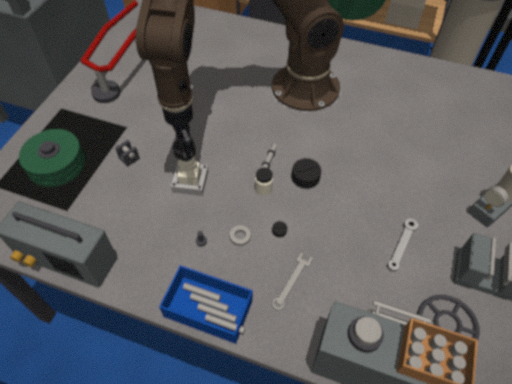

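```bash
python3 - <<'E'
from h import *
import pickle
o,D=pickle.load(open("fin.pkl","rb"));s=D["side"];sc=D["scene"];w=D["wrist"]
print("cap bottom near, crop px (seen ~350,270)")
c=-np.array(s["R"]).T@s["t"];dr=c[:2]-[.5364,-.2123];dr/=np.linalg.norm(dr)
for z in(.138,.143,.148):print(z,(proj(s,[.5364+.031*dr[0],-.2123+.031*dr[1],z])-[180,170])*5)
y=np.radians(12.6+3)
for cx,cy in((.535,-.2121),):
  for z in(.067,.070):
    for k in range(4):
        a=y+np.pi/4+k*np.pi/2;X=[cx+.0424*np.cos(a),cy+.0424*np.sin(a),z]
        print(z,k,"side",((proj(s,X)-[180,170])*5).round(0),"scene",((proj(sc,X)-[140,110])*5).round(0),"wrist",proj(w,X).round(1))
print("neck base centre",(proj(s,[.535,-.2121,.08])-[180,170])*5,(proj(sc,[.535,-.2121,.08])-[140,110])*5)
z=cv2.resize(w["color"][85:215,160:340],None,fx=4.4,fy=4.4,interpolation=2);cv2.imwrite("pics/f_wz.png",np.clip(z,0,255)[:,:,::-1])
E
```

```text
cap bottom near, crop px (seen ~350,270)
0.138 [351.25542187 275.31706343]
0.143 [351.15899022 266.46344041]
0.148 [351.06207315 257.56525005]
0.067 0 side [377. 309.] scene [281. 332.] wrist [305.3 173. ]
0.067 1 side [269. 341.] scene [295. 253.] wrist [229.4 134.3]
0.067 2 side [320. 409.] scene [197. 247.] wrist [193.1 207.3]
0.067 3 side [431. 374.] scene [179. 326.] wrist [265.5 241.3]
0.07 0 side [377. 305.] scene [280. 329.] wrist [306.  174.1]
0.07 1 side [269. 336.] scene [295. 250.] wrist [229.1 134.9]
0.07 2 side [320. 404.] scene [196. 244.] wrist [192.4 208.7]
0.07 3 side [431. 369.] scene [179. 323.] wrist [265.7 243.1]
neck base centre [349.04264612 336.14452077] [235.61618947 275.28914446]
```

View pics/f_wz.png

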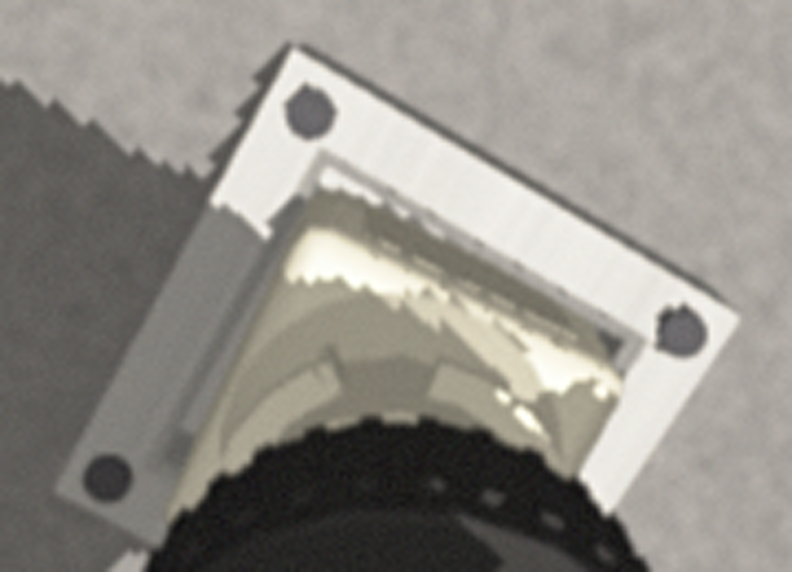

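The final views show the jar seated and square in the pocket, with its shoulder corners near the predicted pixels. The cap is level, centred over the neck to within about 2 mm, with its lower edge at about 0.141 m. The other things have not moved. Handing in.

```bash
python3 -c "
from workcell import *
print(sign_off()); o=get_obs(); print(o['time_s'],o['eef_pos'],o['wrist_force'],o['opening'])"
```

```text
the job is handed in; nothing more can be done
None
the job is handed in; nothing more can be done
```

I set the jar fully down in the nest pocket and turned the cap about 92° anticlockwise until the threads let go. Then I lifted it and handed in at about 13.3 s, still holding the cap.

**Seating:** The tool stopped at z 0.0813, where I expected 0.0811, with about 15 N of contact on the pocket floor. The jar went in without touching the sides.

**Unscrewing:** The resisting torque was about 0.18 N m part-way and dropped to about 0 at the end. After a short lift only about 1 N remained on the wrist, roughly the cap's own weight.

**Final pose:** The cap is level to under 0.001 rad. By the tool height its lower edge is 30 mm above the rim, but the side view put it nearer 28 mm. It is centred over the neck to within about 2 mm.

**Checks that disagreed:** The jar turned a few degrees and shifted 1–2 mm towards +x within the pocket's slack. One of the three nest-hole height readings gave 0.043 m where the other two gave 0.032 m, so I used 0.032. The other things looked unmoved in the last scene picture, which I judged by eye only.

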